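# Strip the bottle clamp off the shaker and unload the bottle

## Task

Clear the shaker for the next run: slide the bottle clamp along the T-slot in the platform until its foot is out of the open end, lift it away, and hang it on the free stud of the accessory stand - keyhole over the stud head, then down until the stud is locked in the narrow slot. Then lift the freed bottle off the shaker and set it down gently, upright, in the blue spill tray beside the empty bottle, leaving everything else where it is.

Things in the scene. Friction and masses are not known exactly. Their poses are not given: they have to be found in the camera images.
- shaker: White orbital shaker, fixed; origin: centre of its underside, z up. Front (display, knob) faces -x. Aluminium platform 200 x 200 mm with black mats, top 85 mm above the bench. T-slot along y down its middle (x = 0): mouth 9 mm wide between 5 mm thick lips; under them 19 mm wide, 8 mm high. Closed at the +y edge, open at the -y edge.
- track_end (a point): Middle of the T-slot's open end: on the platform's -y edge, at the height of the platform's top (shaker frame 0, -100, 85 mm). Axes as the shaker's.
- clamp: Steel bottle clamp, 0.2 kg, 158 mm high, captive in the T-slot by its T-foot. Origin: middle of the upright's bottom end, level with the platform's top; axes start parallel to the shaker's. Upright plate x -22 to 22, y -2.5 to 2.5, z 1.5 to 103 mm, back face towards -y; foot below and fork above it reach in +y; blue grip on top; keyhole through the upright.
- clamp_foot (a point): Inner end of the T-foot, middle of its height (clamp frame 0, 46, -10 mm). The foot is a bar from clamp y -2.5 to 46 mm, 16 mm wide, z -13 to -7 mm, its stem 6.5 mm wide: 1.2 mm play sideways, 2 mm upwards in the slot. The clamp can be lifted only when this point is out past track_end in -y.
- clamp_fork (a point): Middle of the fork's slot round the bottle's neck (clamp frame 0, 48, 105 mm). Fork: z 103 to 107 mm, over all x -39 to 39 and y to 69 mm; its slot is 60 mm wide and open to +y. It lies over the bottle's shoulder, so the bottle cannot be lifted out under it; the fork leaves the bottle by sliding to -y.
- clamp_grip (a point): Point to hold the clamp: in the blue grip block on its top (16 mm thick in clamp x, 22 mm in y, z 107 to 145 mm), at clamp frame 0, 0, 130 mm; pinch it across x from above. The fork root (78 mm wide in x) lies under it at z 107 mm; the bottle's cap begins 21 mm away in +y. Axes as the clamp's.
- clamp_hole (a point): Centre of the large end of the keyhole, 18 mm across, on the upright's back face: clamp frame 0, -2.5, 69 mm. The narrow slot, 8.5 mm wide, runs up from it and ends at z = 87 mm. Axes as the clamp's: the back face looks to -y. The plate is 5 mm thick.
- clamp_lock (a point): Where the stud's axis sits in the narrow slot when the clamp is hung and locked: back face of the upright, clamp frame 0, -2.5, 84 mm (15 mm above clamp_hole). When hung it coincides with the point stud within 1 to 3 mm.
- stand: Accessory stand, fixed: blue upright panel 130 mm wide, top edge 161 mm high, on a dark base 120 x 134 x 8 mm that reaches 65 mm in front of it. Origin: on the bench under the middle of the panel's front face, which looks to -x; x points into the panel, z up. Two headed studs 60 mm apart; a dark spanner hangs on the one at y = -44 mm.
- stud (a point): The free stud: on its axis at the panel's front face (stand frame 0, 16, 150 mm). Shank 6 mm thick and 7.5 mm long, then a head 12 mm in diameter, ending 11 mm in front of the panel. Axes as the stand's. Hang the clamp with its -y axis along +x here (clamp yaw = stand yaw + 90 deg): large hole over the head, back face to the panel, then 15 mm down.
- bottle: 250 ml glass bottle, half full, 0.34 kg, 69 mm in diameter, 138 mm high, standing on the platform under the clamp's fork, its axis 48 mm in +y from the clamp's origin. Origin: centre of its underside. Lift it by the blue cap: 53 mm in diameter, 116 to 138 mm above the origin.
- tray: Blue spill tray, fixed, 240 x 130 mm, rim 20 mm high, walls and floor 4 mm thick. Origin: centre of its underside; x along its length, z up. The empty bottle stands about 55 mm from the middle towards +x; the other half, about x = -55 mm, is free.
- bottle_empty: Empty 250 ml bottle, same size and shape as bottle, in the tray. Origin: centre of its underside. Leave alone.
- carton: Small reagent carton 32 x 46 x 62 mm on the bench in front. Origin: centre of its underside. Leave alone.

How it is judged:
On the way, in this order (a step that is already met when the one before it is completed fails the run):
1. the clamp has been slid along the T-slot, its foot nearly or just out of the open end and still at the height of the track (y of clamp in the frame of track_end between -0.09 and -0.038 m and z of clamp in the frame of track_end between -0.008 and 0.008 m and x of clamp in the frame of track_end between -0.008 and 0.008 m).
2. the clamp hangs locked on the free stud, the stud in the narrow end of its keyhole (x of clamp_lock in the frame of stud between -0.008 and 0.004 m and y of clamp_lock in the frame of stud between -0.005 and 0.005 m and z of clamp_lock in the frame of stud between -0.005 and 0.005 m and angle between clamp's own z axis and vertical below 0.15 rad), for 0.2 s.
At the end, for the whole second after the job is handed in: The clamp hangs locked on the free stud (stud axis within 5 mm of its seat in the narrow slot sideways and in height, back face within 8 mm of the panel, tilted less than 0.15 rad), and the bottle stands upright (within 0.08 rad) on the floor of the spill tray; both at rest and released (all of step 2 and z of bottle in the frame of tray between 0 and 0.009 m and x of bottle in the frame of tray between -0.09 and 0.09 m and y of bottle in the frame of tray between -0.035 and 0.035 m and angle between bottle's own z axis and vertical below 0.08 rad and linear speed of each of clamp, bottle below 0.02 m/s); the robot touches nothing.
It fails at once if the bottle is tipped by more than 0.5 rad (angle between bottle's own z axis and vertical above 0.5 rad).
It fails at once if the bottle is dropped or banged into the tray (more than 80 N) (contact force between bottle and tray above 80 N).
It fails at once if the clamp is dropped on the bench (height (world z) of clamp below 0.035 m).
It fails at once if the empty bottle is shoved (more than 15 mm) (distance of bottle_empty from where it was at the start of the episode above 0.015 m).
It fails at once if the reagent carton is disturbed (more than 20 mm) (distance of carton from where it was at the start of the episode above 0.02 m).
It also fails if it takes over 59 s, if anything falls off the work surface, if the arm or the gripper's body presses on something with over 40 N, if the wrist force passes 120 N, or if a joint passes its speed limit or range.

## Robot

A 6-joint arm with a two-finger parallel gripper is mounted at the origin on a cart in front of the work surface, level with it; the furniture and walls round the work are solid. World frame = base frame: x ahead of the robot, y to its left, z up, the work surface at z = 0. Lengths are in m, angles in rad, forces in N, time in s.
With the tool pointing down it reaches from about 0.35 to 0.975 m from the base axis. Payload 4.9 kg.
Tool frame: the origin (TCP) lies midway between the tips of the shut fingers; the grasp point (between the pads) lies 19 mm behind it; x points along the fingers, y is the direction in which the jaws open and shut, and the axes are right-handed (so a half turn about x gives the same grasp; the last joint's range is limited). The gripper opens to 85 mm and grips with 20 to 120 N. Pads are 22 mm wide; open, the fingers measure 114 mm over their backs; the gripper's body (76 mm by 85 mm) begins 54 mm behind the grasp point. The pads swing forward as they close: fully open they stand 13 mm farther back than shut.
Start: joints at [-1.317, 0.053, 1.613, -0, 1.476, -0.119], TCP at [0.228, -0.582, 0.231] pointing down, gripper open.
Joint ranges: [-3.01, 3.01], [-1.01, 2.22], [0.06, 2.58], [-1.02, 4.17], [0.09, 2.62], [-3.14, 3.14]. Speed limits (rad/s): [2.57, 2.57, 3.14, 3.14, 3.14, 3.14].

## Interface

Orientations are given as a rotation vector (axis times angle).
In Python, from station import ctrl gives the robot as it stands.
- The arm moves only by the shell command python3 -m handwheel 'ROWS' [FORCE]. ROWS is JSON, a list of rows, each a list of 3 entries, a list of its own where there are three numbers: the finger opening in m, from 0 to 0.0854, then the shift along the tool's x, y, z in m, then the turn, a rotation vector about the tool's x, y, z in degrees. In form: [[claw, [dx, dy, dz], [ax, ay, az]], ...]. A call has 1 to 10 rows; each row shifts and turns the commanded pose from where the row before left it, along the tool's axes as they then stand; what a row does not reach is not made up. A row lasts 1/12 s, in which the tool goes at most 41.7 mm and 7.16 degrees, less where a joint would pass 70% of its speed; a pose out of reach is approached as far as the arm can. A call with a gripper value outside its range is refused whole. The fingers move at their own pace and stop on an object; FORCE is the grip in N (left out, the last holds). Time passes only in rows, so rows that do not move let the fingers close. It gives the time, the measured TCP pose, the force and the opening at its end, in the units of the state.
- ctrl.get_obs(): the state, without advancing time (a new reading comes with each control period).
- ctrl.get_image(name): name is "scene" or "side" or "wrist"; returns the picture (400x640x3 uint8, red, green, blue); there is no depth.
- ctrl.camera_params(name): a dict with "vertical_fov" (degrees; the focal length in pixels is half the picture's height over the tangent of half this angle, whatever the lens; pixels are square), "cx", "cy" (the principal point, pixels), "rvec" (rotation vector, rad) and "tvec" (3), from world to camera coordinates, as OpenCV has them; the wrist camera has in their place "T_tool_cam" (4x4, takes a point from camera to tool coordinates, whose origin is the TCP and whose axes are the tool frame's). Camera axes: x right, y down, z forward; pixel columns grow to the right and rows downward; lengths in m; the calibration is good to about 2 mm. A picture is of the moment at which its call begins: read the wrist's pose just before it. camera_params takes no time and is no camera call.
- ctrl.finish_job(): hands the job in, once; it reports no verdict.
Trained networks look in the newest picture that a camera, given by its name, has taken for a name from the list of things; names that differ only in an ending like _2 or _b are one class to them, and where a whole thing is asked for, a point or a joint stands for the part that bears it (a point fixed in the world has none). Each returns a list of dicts, best first, with "score" (0 to 1); they miss things now and then, are a little off and sometimes report something else, mostly with a low value. They report only what shows in the picture. A call takes as long as a camera call.
- ctrl.look_for(thing, camera): "box" ([centre column, centre row, width, height] in pixels, round what is visible of it).
- ctrl.silhouettes(thing, camera): "mask" (400x640 bool, what is visible of it) and "box" ([centre column, centre row, width, height] in pixels, round what is visible of it).
- ctrl.tip_of(thing, camera): "centre" ([row, column] in pixels: a listed point, or the origin of a listed thing).
The state is a dict: "t": time; "q": joint angles; "dq": joint speeds; "effort": joint torques, N m; "tool_pos": TCP position; "tool_rot": TCP orientation; "contact_force": force on the tool from outside, world axes, zero at the start; "wrist_torque": the same for the moment, N m; "opening": finger opening in m.
Only numpy, scipy, OpenCV 4.12 (cv2) and the standard library are available. Lean on these libraries where they do the work, as an engineer would, in place of code of your own. Each camera call takes 0.05 s, during which the arm holds its last target.

## Working session

There is one attempt and no reset: what is moved stays moved. The work goes in short steps, Python scripts to look and compute and a shell command to move; the robot and the scene stay as the last step left them, time stands still between calls to the robot, and variables do not carry over. Pictures are saved under pics/ and viewed, and the job is handed in when it is done.

```bash
ls; mkdir -p pics
python3 - <<'E'
from station import ctrl
import cv2
print(ctrl.get_obs())
for n in ["scene","side","wrist"]:
    im=ctrl.get_image(n); cv2.imwrite(f"pics/{n}0.png",im[:,:,::-1]); print(n,ctrl.camera_params(n))
E
```

```text
pics
{'t': 0.0, 'q': array([-1.31697493e+00,  5.33754183e-02,  1.61427824e+00,  1.42190475e-05,
        1.47598919e+00, -1.19008215e-01]), 'dq': array([ 3.77476856e-04, -2.40754888e-04,  3.78122725e-05,  1.65046795e-03,
        1.23166875e-03, -2.11194528e-04]), 'effort': array([-1.12815364e-03, -3.93680334e+01, -3.70177174e+01, -3.07545424e-04,
        7.03406346e-03, -8.84938970e-06]), 'tool_pos': array([ 0.22750188, -0.58146548,  0.23006092]), 'tool_rot': array([ 2.01840691,  0.38280527, -2.01866156]), 'contact_force': array([-0.38317325, -0.02740576,  0.60310458]), 'wrist_torque': array([ 0.01622862,  0.01169848, -0.04168483]), 'opening': 0.08523115048923034}
scene {'vertical_fov': 47.83833185975008, 'cx': 320.8918789304807, 'cy': 204.81109023218755, 'rvec': array([ 0.86401824, -2.43496692,  1.23115051]), 'tvec': array([0.40573934, 0.28317082, 1.33958771])}
side {'vertical_fov': 45.02907736919981, 'cx': 318.7844593233246, 'cy': 199.69837680975638, 'rvec': array([ 2.17335403, -0.09049798,  0.06174533]), 'tvec': array([-0.50435974,  0.1403281 ,  1.46336431])}
wrist {'vertical_fov': 67.70324192639309, 'cx': 313.2636499436276, 'cy': 200.09316956251374, 'T_tool_cam': array([[ 9.84218119e-04, -3.24344392e-01,  9.45938553e-01,
        -1.43119458e-01],
       [ 9.99999480e-01,  5.71839158e-04, -8.44393942e-04,
        -1.25930138e-04],
       [-2.67050265e-04,  9.45938892e-01,  3.24344787e-01,
        -8.24946379e-02],
       [ 0.00000000e+00,  0.00000000e+00,  0.00000000e+00,
         1.00000000e+00]])}
```

View pics/scene0.png

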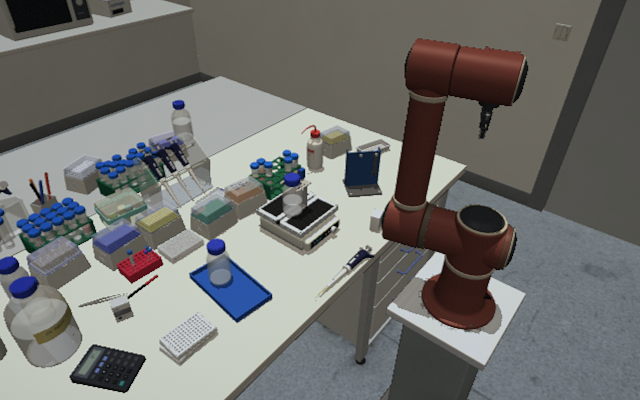

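View pics/side0.png

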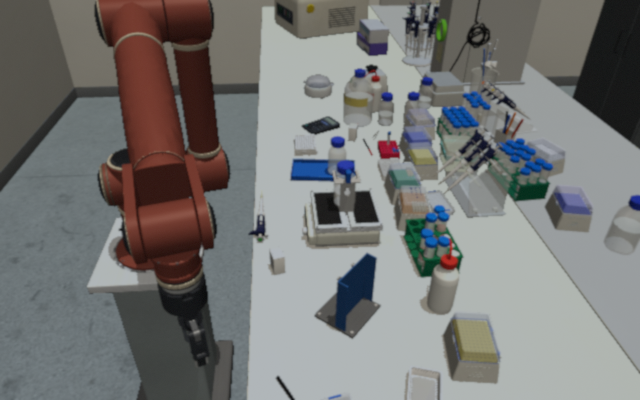

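View pics/wrist0.png

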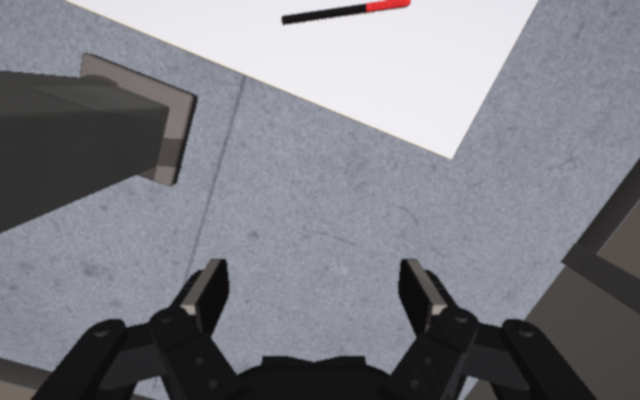

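```bash
cat > h.py <<'E'
import numpy as np, cv2
from scipy.spatial.transform import Rotation as R
from station import ctrl
def cam(n):
    p=ctrl.camera_params(n); f=200/np.tan(np.radians(p['vertical_fov']/2))
    K=np.array([[f,0,p['cx']],[0,f,p['cy']],[0,0,1]])
    if 'rvec' in p: Rm=R.from_rotvec(p['rvec']).as_matrix(); t=np.array(p['tvec'])
    else:
        o=ctrl.get_obs(); T=np.eye(4);T[:3,:3]=R.from_rotvec(o['tool_rot']).as_matrix();T[:3,3]=o['tool_pos']
        W=np.linalg.inv(T@np.array(p['T_tool_cam'])); Rm=W[:3,:3];t=W[:3,3]
    return K,Rm,t
def proj(c,X):
    K,Rm,t=c; q=(Rm@np.atleast_2d(X).T+t[:,None]); q=K@q; return (q[:2]/q[2]).T
def tri(obs): # [(cam,(u,v))]
    A=[]
    for (K,Rm,t),(u,v) in obs:
        P=K@np.c_[Rm,t]; A+= [u*P[2]-P[0], v*P[2]-P[1]]
    A=np.array(A); A/=np.linalg.norm(A[:,:3],axis=1)[:,None]
    X=np.linalg.lstsq(A[:,:3],-A[:,3],rcond=None)[0]
    return X,[np.round(proj(c,X)[0]-np.array(p),1) for c,p in obs]
def onplane(c,uv,z):
    K,Rm,t=c; d=Rm.T@np.linalg.inv(K)@np.array([uv[0],uv[1],1.]); o=-Rm.T@t
    return o+d*(z-o[2])/d[2]
E
python3 - <<'E'
from h import *
names="shaker track_end clamp clamp_foot clamp_fork clamp_grip clamp_hole clamp_lock stand stud bottle tray bottle_empty carton".split()
for n in ["scene","side"]: ctrl.get_image(n)
C={n:cam(n) for n in ["scene","side"]}
for nm in names:
    ob=[];s=''
    for n in C:
        r=ctrl.tip_of(nm,n)
        if r:
            v,u=r[0]['centre']; ob.append((C[n],(u,v))); s+=f" {n} {u:.0f},{v:.0f} ({r[0]['score']:.2f})x{len(r)}"
    if len(ob)==2:
        X,e=tri(ob); s+=f" X={np.round(X,3)} e={e[0]},{e[1]}"
    print(nm,s)
print(ctrl.get_obs()['t'])
E
```

```text
shaker  scene 295,225 (0.82)x1 side 345,230 (0.77)x1 X=[ 0.598  0.041 -0.004] e=[0.9 0.7],[ 1.  -0.7]
track_end  scene 311,198 (0.64)x1 side 349,224 (0.65)x1 X=[ 0.593 -0.034  0.078] e=[0.2 0.1],[ 0.2 -0.1]
clamp  scene 303,204 (0.67)x1
clamp_foot  scene 294,212 (0.55)x2
clamp_fork  scene 291,188 (0.62)x1 side 343,174 (0.56)x1 X=[0.586 0.075 0.184] e=[0.1 0.1],[ 0.2 -0.1]
clamp_grip  scene 301,203 (0.70)x1 side 347,178 (0.59)x2 X=[0.574 0.074 0.152] e=[-6.7 -5.8],[-7.7  5.5]
clamp_hole  scene 300,185 (0.51)x1 side 348,193 (0.56)x1 X=[0.596 0.017 0.156] e=[1.  0.8],[ 1.1 -0.9]
clamp_lock  scene 302,185 (0.74)x2 side 347,188 (0.75)x1 X=[0.588 0.021 0.167] e=[-0.4 -0.3],[-0.5  0.3]
stand  scene 358,189 (0.87)x2 side 350,313 (0.60)x2 X=[ 0.564 -0.301 -0.013] e=[0.5 0.3],[ 0.8 -0.5]
stud  scene 357,153 (0.97)x1 side 354,265 (0.74)x3 X=[ 0.572 -0.292  0.152] e=[1.6 1.2],[ 2.6 -1.7]
bottle  scene 286,212 (0.64)x2 side 344,202 (0.76)x2 X=[0.6   0.083 0.078] e=[1.8 1.4],[ 2.  -1.5]
tray  scene 227,289 (0.84)x1 side 322,171 (0.57)x3 X=[ 0.558  0.402 -0.002] e=[0.4 0.3],[ 0.3 -0.2]
bottle_empty  scene 220,278 (0.75)x1 side 337,173 (0.81)x1 X=[ 0.61   0.386 -0.004] e=[0.3 0.2],[ 0.2 -0.2]
carton  scene 372,228 (0.61)x2 side 279,268 (0.78)x2 X=[ 0.381 -0.122 -0.004] e=[0.3 0.1],[ 0.4 -0.2]
1.65
```

```bash
python3 - <<'E'
from h import *
o=ctrl.get_obs()
M=R.from_rotvec(o['tool_rot']).as_matrix(); print(M.round(3)); print(np.degrees(np.arctan2(M[1,1],M[0,1])))
E
python3 - <<'E'
import cv2
for n,(x0,y0,w,h) in {'scene':(190,120,220,180),'side':(230,130,180,200)}.items():
    im=cv2.imread(f'pics/{n}0.png')[y0:y0+h,x0:x0+w]
    cv2.imwrite(f'pics/{n}0z.png',cv2.resize(im,None,fx=3,fy=3,interpolation=cv2.INTER_CUBIC))
E
```

```text
[[-0.     0.364 -0.931]
 [ 0.    -0.931 -0.364]
 [-1.    -0.     0.   ]]
-68.6435945866262
```

View pics/scene0z.png

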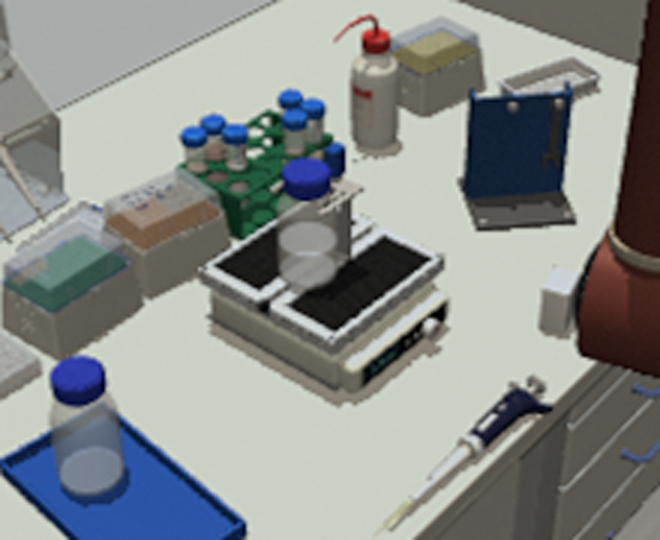

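View pics/side0z.png

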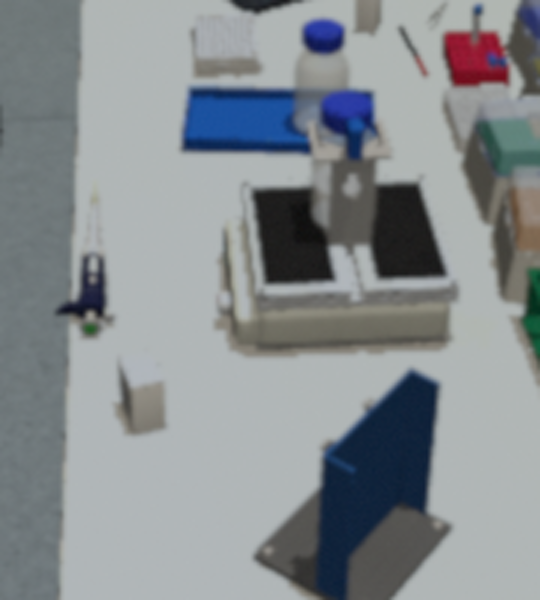

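```bash
python3 -m handwheel '[[0.085,[-0.012,0,0],[-7.05,0,0]],[0.085,[-0.012,0,0],[-7.05,0,0]],[0.085,[-0.012,0,0],[-7.05,0,0]],[0.085,[-0.012,0,0],[-7.05,0,0]],[0.085,[-0.012,0,0],[-7.05,0,0]],[0.085,[-0.012,0,0],[-7.05,0,0]],[0.085,[-0.012,0,0],[-7.05,0,0]],[0.085,[-0.012,0,0],[-7.05,0,0]],[0.085,[-0.012,0,0],[-7.05,0,0]],[0.085,[-0.012,0,0],[-7.05,0,0]]]' 
python3 -m handwheel '[[0.085,[0,0,0],[-7.05,0,0]],[0.085,[0,0,0],[-7.05,0,0]],[0.085,[0,0,0],[-7.05,0,0]],[0.085,[0,0,0],[-7.05,0,0]],[0.085,[0,0.034,-0.0236],[0,0,0]],[0.085,[0,0.034,-0.0236],[0,0,0]],[0.085,[0,0.034,-0.0236],[0,0,0]],[0.085,[0,0.034,-0.0236],[0,0,0]],[0.085,[0,0.034,-0.0236],[0,0,0]]]'
```

```text
t: 2.48
tool_pos: [0.2276, -0.582, 0.3519]
tool_rot: [1.181, 1.227, -1.181]
contact_force: [0.6, -0.4, 0.4]
opening: 0.0852
t: 3.23
tool_pos: [0.316, -0.3931, 0.3513]
tool_rot: [0.815, 1.412, -0.815]
contact_force: [1.8, -0.0, 0.8]
opening: 0.0849
```

```bash
python3 -m handwheel '[[0.085,[0,0.034,-0.0236],[0,0,0]],[0.085,[0,0.034,-0.0236],[0,0,0]],[0.085,[0,0.034,-0.0236],[0,0,0]],[0.085,[0,0.034,-0.0236],[0,0,0]],[0.085,[0,0.034,-0.0236],[0,0,0]],[0.085,[0,0.034,-0.0236],[0,0,0]],[0.085,[0,0,0],[0,0,0]],[0.085,[0,0,0],[0,0,0]]]'
cat >> h.py <<'E'
def yaw():
    M=R.from_rotvec(ctrl.get_obs()['tool_rot']).as_matrix(); return np.degrees(np.arctan2(M[1,1],M[0,1])),M
E
python3 - <<'E'
from h import *
print(yaw())
c=cam('wrist'); im=ctrl.get_image('wrist'); cv2.imwrite('pics/w1.png',im[:,:,::-1])
for n in ['stand','stud','track_end','shaker']: print(n,[(r['centre'],round(r['score'],2)) for r in ctrl.tip_of(n,'wrist')])
E
```

```text
t: 3.9
tool_pos: [0.4219, -0.1682, 0.3516]
tool_rot: [0.811, 1.414, -0.811]
contact_force: [-1.0, -0.3, 0.0]
opening: 0.085
(np.float64(30.342606398750767), array([[ 4.84607856e-04,  8.63020129e-01,  5.05169300e-01],
       [-6.18930404e-04,  5.05169521e-01, -8.63019914e-01],
       [-9.99999691e-01,  1.05561591e-04,  7.78958516e-04]]))
stand [([252.3, 339.9], 0.75)]
stud [([302.3, 356.7], 0.57)]
track_end [([153.2, 458.1], 0.92)]
shaker [([87.1, 478.4], 0.61)]
```

View pics/w1.png

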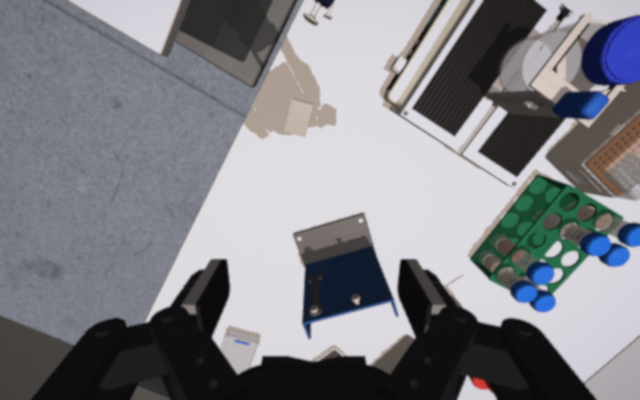

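Run:
```python
import cv2
im=cv2.imread('pics/w1.png')
cv2.imwrite('pics/w1z.png',cv2.resize(im[200:345,280:410],None,fx=4,fy=4,interpolation=cv2.INTER_CUBIC))
cv2.imwrite('pics/w1s.png',cv2.resize(im[0:200,370:640],None,fx=2.9,fy=2.9,interpolation=cv2.INTER_CUBIC))
```

```text
(no output)
```

View pics/w1z.png

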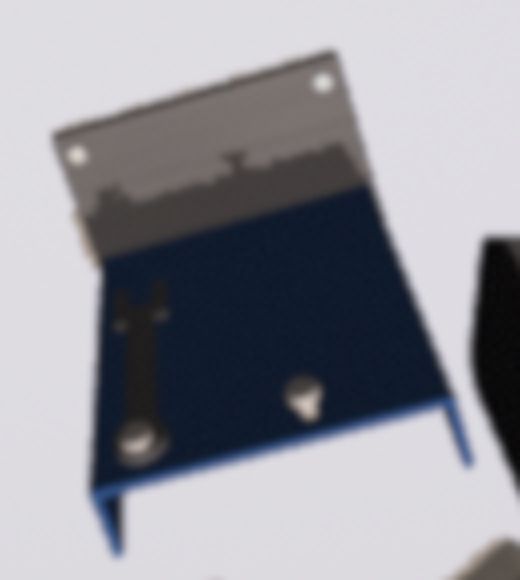

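View pics/w1s.png

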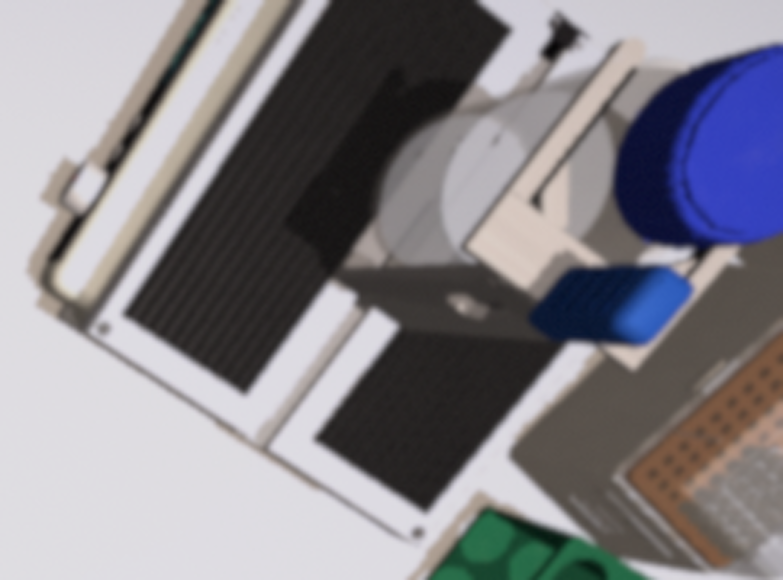

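```bash
cat >> h.py <<'E'
from scipy.optimize import least_squares
def fit(c,pts,pix,x0,free_z=False):
    pts=np.array(pts,float);pix=np.array(pix,float)
    def w(p):
        cz,s=np.cos(p[2]),np.sin(p[2]); Q=pts@np.array([[cz,s,0],[-s,cz,0],[0,0,1]])
        return Q+[p[0],p[1],p[3] if free_z else 0]
    x0=list(x0)+([0] if free_z else [])
    r=least_squares(lambda p:(proj(c,w(p))-pix).ravel(),x0,loss='soft_l1')
    return r.x,(proj(c,w(r.x))-pix).round(1)
E
python3 - <<'E'
from h import *
c=cam('wrist')
P=[(-.065,-.067,.008),(-.065,.067,.008),(0,-.065,.008),(0,.065,.008),(0,-.065,.161),(0,.065,.161),(-.011,.016,.150)]
px=[(293.25,233.5),(363.75,212.5),(306,264.5),(372,246),(303.25,323),(391.75,300),(355,297)]
for fz in (0,1):
  x,e=fit(c,P,px,(.57,-.3,-.3),fz); print(x.round(4),np.degrees(x[2]),e.tolist())
P=[(-.1,-.1,.085),(.1,-.1,.085),(0,-.1,.085)]
px=[(400.3,114.8),(514.8,186.2),(461.4,151.7)]
x,e=fit(c,P,px,(.59,.05,0)); print(x.round(4),np.degrees(x[2]),e.tolist())
E
```

```text
[ 0.5537 -0.313  -0.7424] -42.53853031664961 [[-1.0, 1.0], [0.9, 1.0], [-1.5, -0.0], [0.5, -0.4], [-1.9, 0.2], [2.3, -0.7], [0.2, -0.2]]
[ 0.5565 -0.3162 -0.7388 -0.0061] -42.329858728207405 [[-0.4, 1.8], [0.6, 1.9], [-0.9, 0.3], [0.2, -0.0], [-1.0, -0.4], [1.5, -1.1], [0.1, -0.5]]
[0.5872 0.0412 0.0061] 0.34712717089364753 [[0.1, -0.3], [0.9, 0.2], [-1.1, 0.2]]
```

```bash
python3 -m handwheel '[[0.085,[-0.002,0,0],[6,0,0]],[0.085,[-0.002,0,0],[6,0,0]],[0.085,[-0.002,0,0],[6,0,0]],[0.085,[-0.002,0,0],[6,0,0]],[0.085,[-0.002,0,0],[6,0,0]],[0.085,[0,0.0235,-0.0282],[0,0,0]],[0.085,[0,0.0235,-0.0282],[0,0,0]],[0.085,[0,0.0235,-0.0282],[0,0,0]],[0.085,[0,0.0235,-0.0282],[0,0,0]]]' 
python3 -m handwheel '[[0.085,[0,0.0235,-0.0282],[0,0,0]],[0.085,[0,0.0235,-0.0282],[0,0,0]],[0.085,[0,0.0235,-0.0282],[0,0,0]],[0.085,[0,0,0],[0,0,0]],[0.085,[0,0,0],[0,0,0]],[0.085,[0,0,0],[0,0,0]]]'
python3 - <<'E'
from h import *
print(yaw()[0])
c=cam('wrist'); im=ctrl.get_image('wrist'); cv2.imwrite('pics/w2.png',im[:,:,::-1])
for n in ['clamp_grip','clamp','clamp_fork','track_end','bottle']: print(n,[(r['centre'],round(r['score'],2)) for r in ctrl.tip_of(n,'wrist')])
E
```

```text
t: 4.9
tool_pos: [0.5159, -0.0576, 0.3614]
tool_rot: [1.211, 1.208, -1.211]
contact_force: [-0.0, -0.7, -0.8]
opening: 0.0848
t: 5.4
tool_pos: [0.5855, 0.0262, 0.361]
tool_rot: [1.209, 1.209, -1.211]
contact_force: [0.7, 0.2, 0.1]
opening: 0.0852
-0.037097120474297536
clamp_grip [([232.3, 199.5], 0.72), ([189.9, 317.2], 0.61)]
clamp [([127.9, 319.7], 0.66), ([163.0, 315.6], 0.64)]
clamp_fork []
track_end [([230.2, 197.6], 0.68), ([213.2, 319.5], 0.59)]
bottle [([130.8, 317.0], 0.8)]
```

View pics/w2.png

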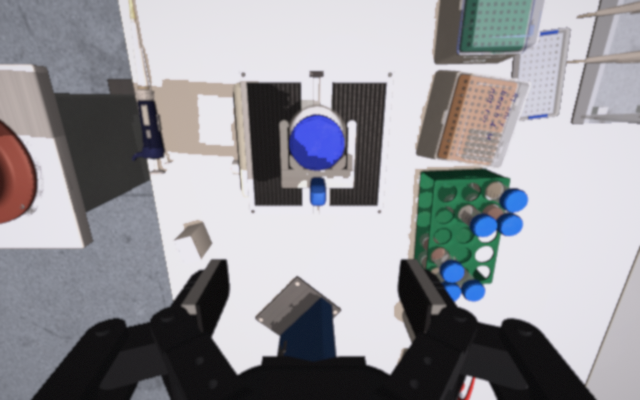

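Run:
```python
import cv2
im=cv2.imread('pics/w2.png')
cv2.imwrite('pics/w2z.png',cv2.resize(im[60:225,220:410],None,fx=4,fy=3.6,interpolation=cv2.INTER_CUBIC))
```

```text
(no output)
```

View pics/w2z.png

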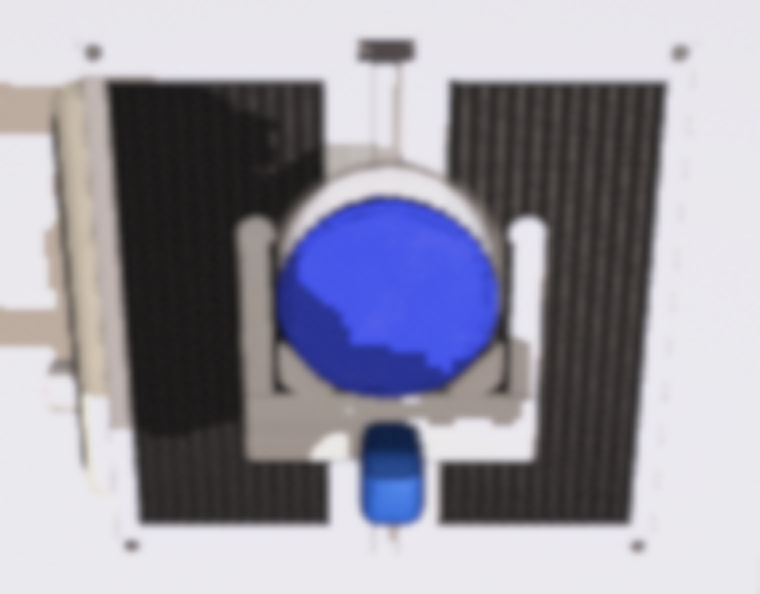

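Run:
```python
from h import *
c=cam('wrist'); f=lambda u,v,z:onplane(c,(u/4+220,v/3.6+60),z).round(4)
print('cam',(-c[1].T@c[2]).round(3))
print('slot top',f(387,50,.085),'slot bot',f(385,535,.085))
for p in [(93,52),(680,52),(132,545),(637,545)]: print('screw',f(*p,.085))
print('cap ctr',f(387,297,.223), 'cap L,R,T,B',f(277,297,.223),f(500,297,.223),f(387,197,.223))
print('grip far top edge',f(392,523,.230),'near bottom',f(392,423,.192),'mid/top near',f(392,480,.230), f(361,502,.23),f(424,502,.23))
print('fork root -y edge',f(392,461,.192),'fork arms ends',f(254,216,.192),f(528,216,.192),'L R edge',f(245,440,.192),f(537,440,.192))
print('shadow closed slot end',f(387,62,.085))
```

```text
cam [0.584 0.11  0.505]
slot top [0.5887 0.1398 0.085 ] slot bot [ 0.5886 -0.0471  0.085 ]
screw [0.4931 0.1392 0.085 ]
screw [0.684  0.1391 0.085 ]
screw [ 0.4933 -0.0515  0.085 ]
screw [ 0.6836 -0.0516  0.085 ]
cap ctr [0.5874 0.0706 0.223 ] cap L,R,T,B [0.5617 0.0706 0.223 ] [0.6139 0.0706 0.223 ] [0.5874 0.0957 0.223 ]
grip far top edge [0.5888 0.0106 0.23  ] near bottom [0.5893 0.0288 0.192 ] mid/top near [0.5887 0.0229 0.23  ] [0.5812 0.0166 0.23  ] [0.5966 0.0166 0.23  ]
fork root -y edge [0.5893 0.0169 0.192 ] fork arms ends [0.554 0.089 0.192] [0.6235 0.0889 0.192 ] L R edge [0.5494 0.0235 0.192 ] [0.6287 0.0235 0.192 ]
shadow closed slot end [0.5887 0.1358 0.085 ]
```

```bash
python3 -m handwheel '[[0.05,[0.03,0.0035,0.005],[0,0,0]],[0.05,[0.03,0,0],[0,0,0]],[0.05,[0.03,0,0],[0,0,0]],[0.05,[0.025,0,0],[0,0,0]],[0.05,[0.02,0,0],[0,0,0]],[0.05,[0.015,0,0],[0,0,0]],[0.05,[0.011,0,0],[0,0,0]],[0.05,[0,0,0],[0,0,0]],[0.05,[0,0,0],[0,0,0]]]' 60
python3 - <<'E'
from h import *
im=ctrl.get_image('wrist'); cv2.imwrite('pics/w3.png',im[:,:,::-1])
im=ctrl.get_image('side'); cv2.imwrite('pics/s3.png',cv2.resize(im[120:260,270:430,::-1],None,fx=4,fy=4))
E
```

```text
t: 6.45
tool_pos: [0.589, 0.0223, 0.2004]
tool_rot: [1.209, 1.21, -1.209]
contact_force: [0.2, -0.3, 0.3]
opening: 0.05
```

View pics/w3.png

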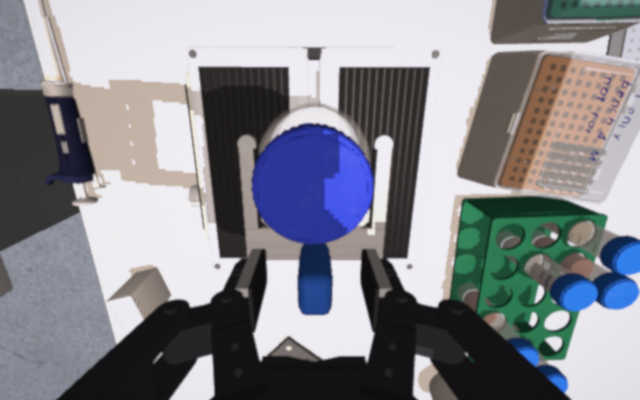

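View pics/s3.png

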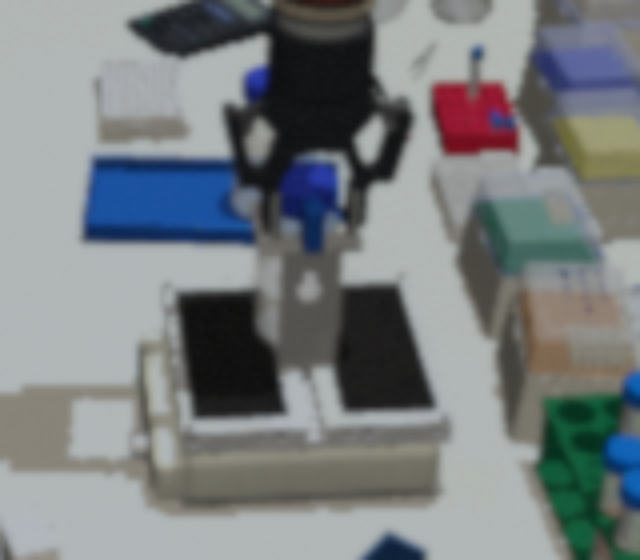

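```bash
python3 -m handwheel '[[0.01,[0,0,0.001],[0,0,0]],[0.01,[0,0,0],[0,0,0]],[0.01,[0,0,0],[0,0,0]],[0.01,[0,0,0],[0,0,0]],[0.01,[0,0,0],[0,0,0]],[0.01,[0,0,0],[0,0,0]],[0.01,[0,0,0],[0,0,0]],[0.01,[0,0,0],[0,0,0]]]' 60
python3 -m handwheel '[[0.01,[0,0,0],[0,0,0]],[0.01,[0,0,0],[0,0,0]],[0.01,[0,0,0],[0,0,0]]]' 60
python3 - <<'E'
from h import *
im=ctrl.get_image('wrist'); cv2.imwrite('pics/w4.png',im[:,:,::-1])
print(ctrl.get_obs()['wrist_torque'])
E
```

```text
t: 7.22
tool_pos: [0.5898, 0.0213, 0.2016]
tool_rot: [1.209, 1.208, -1.207]
contact_force: [0.5, -1.1, 5.8]
opening: 0.0151
t: 7.47
tool_pos: [0.5898, 0.0213, 0.2016]
tool_rot: [1.209, 1.208, -1.207]
contact_force: [0.4, -1.0, 4.5]
opening: 0.0148
[-0.14879373 -0.02976612 -0.01391139]
```

View pics/w4.png

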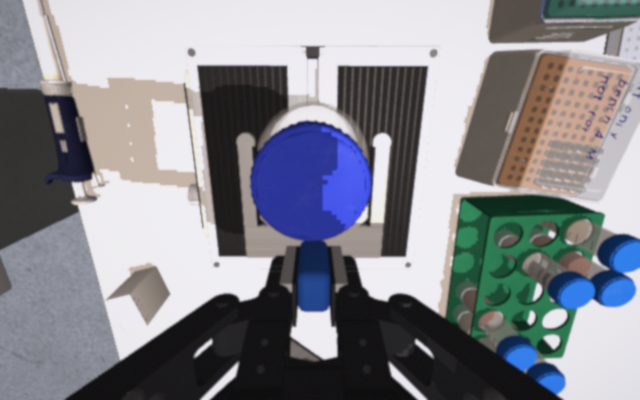

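```bash
python3 -m handwheel '[[0.01,[-0.001,0,0],[0,0,0]],[0.01,[0,0,0.006],[0,0,0]],[0.01,[0,0,0.01],[0,0,0]],[0.01,[0,0,0.01],[0,0,0]],[0.01,[0,0,0.01],[0,0,0]]]' 60
python3 - <<'E'
from h import *
print(yaw())
E
```

```text
t: 7.93
tool_pos: [0.5887, 0.0025, 0.1998]
tool_rot: [1.236, 1.243, -1.186]
contact_force: [2.6, 75.9, -0.7]
opening: 0.0148
(np.float64(0.276163528550758), array([[-8.70751198e-04,  9.99988159e-01,  4.78782416e-03],
       [ 4.16579278e-02,  4.81994310e-03, -9.99120306e-01],
       [-9.99131552e-01, -6.70534370e-04, -4.16616315e-02]]))
```

```bash
python3 -m handwheel '[[0.01,[0,0,-0.006],[0,-1,0]],[0.01,[0,0,-0.006],[0,-1,0]],[0.01,[0,0,0],[0,-1,0]]]' 60
python3 - <<'E'
from h import *
o=ctrl.get_obs();print(o['wrist_torque'],o['contact_force'],yaw()[1][:,0])
im=ctrl.get_image('wrist'); cv2.imwrite('pics/w5.png',im[:,:,::-1])
im=ctrl.get_image('side'); cv2.imwrite('pics/s5.png',cv2.resize(im[120:260,270:430,::-1],None,fx=4,fy=4))
E
```

```text
t: 8.18
tool_pos: [0.589, 0.0052, 0.2008]
tool_rot: [1.178, 1.183, -1.223]
contact_force: [0.7, 18.8, 2.3]
opening: 0.0153
[ 3.6273093  -0.1688041  -0.00677485] [ 0.73530497 18.83306044  2.29426845] [ 3.51530448e-04 -3.79435498e-02 -9.99279822e-01]
```

View pics/w5.png

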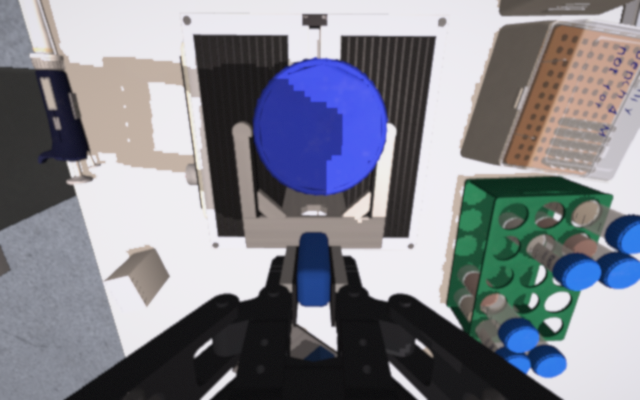

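View pics/s5.png

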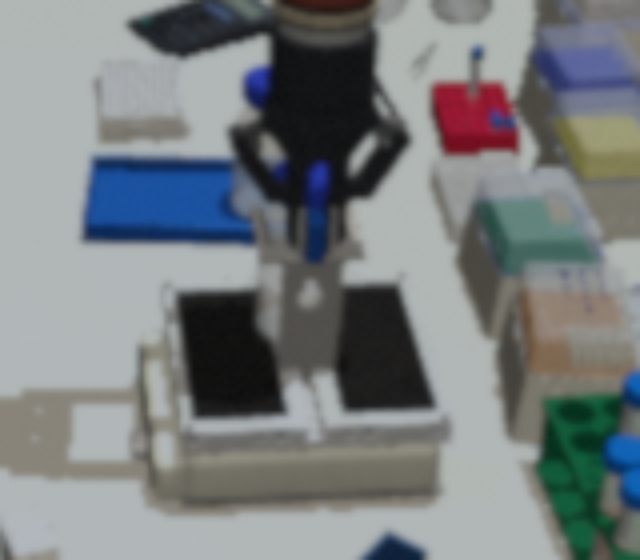

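```bash
cat > m.py <<'E'
from h import *
E
python3 - <<'E'
from h import *
c=cam('wrist')
g=lambda u,v,z:onplane(c,(u,v),z).round(4)
print('cap L,R,top,bot',g(253,125,.223),g(386,125,.223),g(320,58,.223))
print('root -y edge',g(285,247,.192),g(350,247,.192),'tips',g(242,124,.192),g(390,126,.192),'screws',g(187,20,.085),g(442,21,.085),g(215,245,.085),g(411,245,.085))
E
python3 -c "
import cv2
im=cv2.imread('pics/w5.png')
cv2.imwrite('pics/w5z.png',cv2.resize(im[40:320,210:430],None,fx=2.6,fy=2.1,interpolation=cv2.INTER_CUBIC))"
```

```text
cap L,R,top,bot [0.5643 0.0794 0.223 ] [0.6156 0.0796 0.223 ] [0.5898 0.1029 0.223 ]
root -y edge [0.5718 0.0079 0.192 ] [0.6088 0.0081 0.192 ] tips [0.5529 0.076  0.192 ] [0.625  0.0755 0.192 ] screws [0.493  0.1389 0.085 ] [0.6832 0.1392 0.085 ] [ 0.4923 -0.0519  0.085 ] [ 0.6834 -0.0509  0.085 ]
```

View pics/w5z.png

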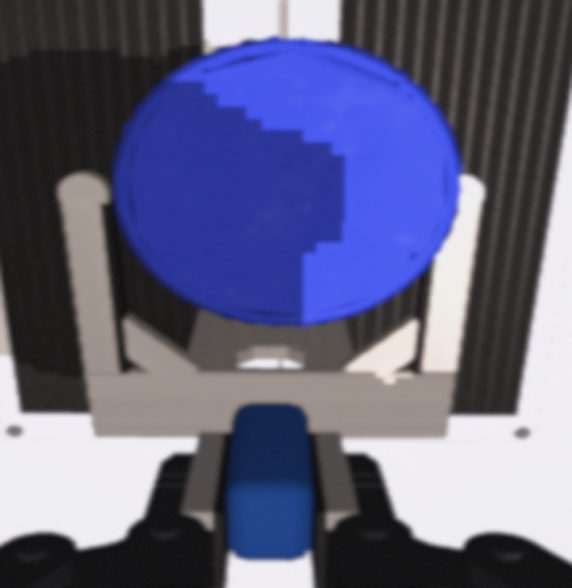

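Run:
```python
from h import *
p=ctrl.camera_params('wrist')
def camat(pos,rv):
    K=cam('wrist')[0]
    T=np.eye(4);T[:3,:3]=R.from_rotvec(rv).as_matrix();T[:3,3]=pos
    W=np.linalg.inv(T@np.array(p['T_tool_cam']));return K,W[:3,:3],W[:3,3]
for nm,pos,rv,rows in [('w3',(.589,.0223,.2004),(1.209,1.21,-1.209),(123,184,243)),('w4',(.5898,.0213,.2016),(1.209,1.208,-1.207),(121,181,241))]:
    c=camat(pos,rv); print(nm,[onplane(c,(314,r),.223)[1].round(4) for r in rows])
    print(' screws',[onplane(c,q,.085)[:2].round(4) for q in ([(192,53),(435,53),(217,266),(409,266)] if nm=='w3' else [(190,52),(433,52),(216,264),(408,264)])])
c=cam('wrist'); print('w5',[onplane(c,(320,r),.223)[1].round(4) for r in (58,125,195)])
```

```text
w3 [np.float64(0.0963), np.float64(0.0715), np.float64(0.044)]
 screws [array([0.4926, 0.1391]), array([0.6831, 0.1392]), array([ 0.4924, -0.0518]), array([ 0.6827, -0.0516])]
w4 [np.float64(0.096), np.float64(0.0715), np.float64(0.0434)]
 screws [array([0.4918, 0.1388]), array([0.6829, 0.1391]), array([ 0.4924, -0.0514]), array([ 0.6831, -0.0512])]
w5 [np.float64(0.1029), np.float64(0.0795), np.float64(0.0508)]
```

```bash
cat > s.py <<'E'
from h import *
o=ctrl.get_obs();M=yaw()[1]
print('tilt(+tips lag) %.2f side %.2f yaw %.2f'%(np.degrees(np.arcsin(M[1,0])),np.degrees(np.arcsin(M[0,0])),yaw()[0]),'tq',o['wrist_torque'].round(2),'F',o['contact_force'].round(1),'pos',o['tool_pos'].round(4))
E
python3 -m handwheel '[[0.01,[0,0,0],[0,1,0]],[0.01,[0,0,0],[0,1,0]],[0.01,[0,0,0],[0,0,0]]]' 60; python3 s.py
```

```text
t: 8.53
tool_pos: [0.5889, 0.0042, 0.2005]
tool_rot: [1.204, 1.209, -1.208]
contact_force: [1.5, 23.4, 2.2]
opening: 0.015
tilt(+tips lag) -0.14 side -0.01 yaw 0.22 tq [ 3.09 -0.36  0.01] F [ 1.5 23.4  2.2] pos [0.5889 0.0042 0.2005]
```

```bash
python3 -m handwheel '[[0.01,[0,0,0.003],[0,-0.4,0]],[0.01,[0,0,0.003],[0,-0.4,0]],[0.01,[0,0,0],[0,0,0]]]' 60; python3 s.py
```

```text
t: 8.78
tool_pos: [0.5889, 0.0029, 0.2003]
tool_rot: [1.201, 1.207, -1.208]
contact_force: [1.3, 35.8, 2.4]
opening: 0.0149
tilt(+tips lag) -0.36 side -0.01 yaw 0.29 tq [ 5.81 -0.48 -0.05] F [ 1.3 35.8  2.4] pos [0.5889 0.0029 0.2003]
```

```bash
python3 -m handwheel '[[0.01,[0,0,-0.005],[0,0.9,0]],[0.01,[0,0,-0.005],[0,0.9,0]],[0.01,[0,0,0],[0,0,0]]]' 60; python3 s.py
python3 -m handwheel '[[0.05,[0,0,0],[0,0,0]],[0.05,[0,0,0],[0,0,0]],[0.05,[0,0,0],[0,0,0]],[0.05,[0,0,0],[0,0,0]],[0.05,[0,0,0],[0,0,0]]]'; python3 s.py
python3 - <<'E'
from h import *
c=cam('wrist')
im=ctrl.get_image('wrist'); cv2.imwrite('pics/w6.png',im[:,:,::-1])
E
```

```text
t: 9.03
tool_pos: [0.589, 0.0059, 0.2008]
tool_rot: [1.213, 1.217, -1.203]
contact_force: [1.4, 14.7, 1.9]
opening: 0.0147
tilt(+tips lag) 0.48 side -0.00 yaw 0.21 tq [ 1.81 -0.22 -0.02] F [ 1.4 14.7  1.9] pos [0.589  0.0059 0.2008]
t: 9.45
tool_pos: [0.5889, 0.0011, 0.2007]
tool_rot: [1.208, 1.21, -1.21]
contact_force: [0.4, -0.4, 0.7]
opening: 0.0501
tilt(+tips lag) -0.01 side -0.05 yaw 0.02 tq [-0.03  0.02 -0.02] F [ 0.4 -0.4  0.7] pos [0.5889 0.0011 0.2007]
```

View pics/w6.png

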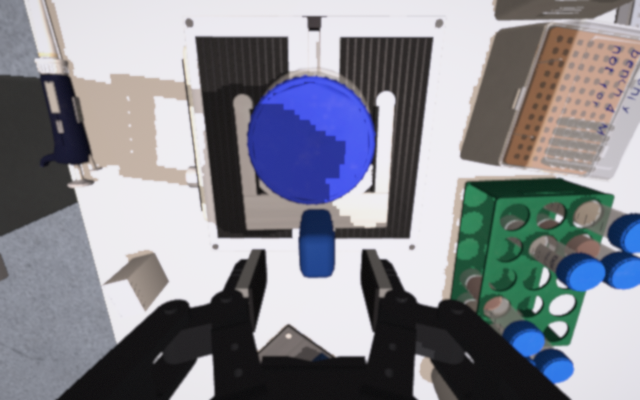

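Run:
```python
from h import *
c=cam('wrist')
g=lambda u,v,z:onplane(c,(u,v),z).round(4)
print('cap',g(312,76,.223),g(312,140,.223),g(312,204,.223))
print('root edge',g(260,228,.192),'tips',g(244,94,.192),g(386,92,.192),'grip far top',g(317,277,.23),'root L R',g(244,215,.192),g(387,215,.192))
```

```text
cap [0.5874 0.0923 0.223 ] [0.5874 0.0685 0.223 ] [0.5873 0.0413 0.223 ]
root edge [0.5582 0.016  0.192 ] tips [0.5546 0.0863 0.192 ] [0.6227 0.0872 0.192 ] grip far top [0.5896 0.0095 0.23  ] root L R [0.5499 0.0238 0.192 ] [0.6282 0.0239 0.192 ]
```

```bash
python3 -m handwheel '[[0.05,[0,0,-0.008],[0,0,0]],[0.05,[0,0,-0.0105],[0,0,0]],[0.05,[0,0,0],[0,0,0]],[0.01,[0,0,0],[0,0,0]],[0.01,[0,0,0],[0,0,0]],[0.01,[0,0,0],[0,0,0]],[0.01,[0,0,0],[0,0,0]],[0.01,[0,0,0],[0,0,0]],[0.01,[0,0,0],[0,0,0]],[0.01,[0,0,0],[0,0,0]]]' 110; python3 s.py
python3 -m handwheel '[[0.01,[-0.001,0,0],[0,0,0]],[0.01,[-0.0005,0,0],[0,0,0]],[0.01,[0,0,0],[0,0,0]]]'; python3 s.py
```

```text
t: 10.33
tool_pos: [0.5893, 0.0199, 0.2014]
tool_rot: [1.209, 1.209, -1.208]
contact_force: [-0.0, -1.1, 2.1]
opening: 0.0144
tilt(+tips lag) -0.01 side 0.04 yaw 0.05 tq [-0.07 -0.11 -0.01] F [-0.  -1.1  2.1] pos [0.5893 0.0199 0.2014]
t: 10.58
tool_pos: [0.5886, 0.0201, 0.2018]
tool_rot: [1.208, 1.211, -1.21]
contact_force: [-0.1, 0.0, -3.2]
opening: 0.014
tilt(+tips lag) 0.01 side -0.09 yaw 0.05 tq [ 0.05  0.11 -0.08] F [-0.1  0.  -3.2] pos [0.5886 0.0201 0.2018]
```

```bash
python3 -m handwheel '[[0.01,[-0.0007,0,0],[0,0,0]],[0.01,[0,0,0],[0,0,0]]]'; python3 s.py
python3 -m handwheel '[[0.01,[0,0,0.001],[0,0,0]],[0.01,[0,0,0.001],[0,0,0]],[0.01,[0,0,0.0],[0,0,0]]]'; python3 s.py
```

```text
t: 10.75
tool_pos: [0.5886, 0.0201, 0.2023]
tool_rot: [1.208, 1.211, -1.21]
contact_force: [-0.7, -0.0, -4.8]
opening: 0.0147
tilt(+tips lag) 0.00 side -0.09 yaw 0.07 tq [-0.11 -0.2  -0.17] F [-0.7 -0.  -4.8] pos [0.5886 0.0201 0.2023]
t: 11.0
tool_pos: [0.5888, 0.0178, 0.2028]
tool_rot: [1.208, 1.21, -1.209]
contact_force: [0.2, -0.3, -4.3]
opening: 0.0143
tilt(+tips lag) -0.01 side -0.05 yaw 0.05 tq [-0.09  0.09  0.3 ] F [ 0.2 -0.3 -4.3] pos [0.5888 0.0178 0.2028]
```

```bash
python3 -m handwheel '[[0.01,[0,0,0.002],[0,0,0]],[0.01,[0,0,0.002],[0,0,0]],[0.01,[0,0,0.003],[0,0,0]],[0.01,[0,0,0.003],[0,0,0]]]'; python3 s.py
```

```text
t: 11.33
tool_pos: [0.5892, 0.0077, 0.2034]
tool_rot: [1.208, 1.21, -1.208]
contact_force: [-0.4, 0.3, -4.6]
opening: 0.0139
tilt(+tips lag) -0.00 side 0.01 yaw 0.07 tq [-0.1   0.05  0.37] F [-0.4  0.3 -4.6] pos [0.5892 0.0077 0.2034]
```

```bash
python3 -m handwheel '[[0.01,[0.0004,0,0.004],[0,0,0]],[0.01,[0,0,0.005],[0,0,0]],[0.01,[0,0,0.005],[0,0,0]],[0.01,[0,0,0.005],[0,0,0]],[0.01,[0,0,0.005],[0,0,0]],[0.01,[0,0,0.005],[0,0,0]]]'; python3 s.py
```

```text
t: 11.83
tool_pos: [0.5893, -0.0216, 0.2031]
tool_rot: [1.209, 1.209, -1.208]
contact_force: [0.5, 0.1, -0.9]
opening: 0.0144
tilt(+tips lag) -0.00 side 0.02 yaw 0.05 tq [-0.02 -0.01  0.01] F [ 0.5  0.1 -0.9] pos [ 0.5893 -0.0216  0.2031]
```

```bash
python3 -m handwheel '[[0.01,[0,0,0.006],[0,0,0]],[0.01,[0,0,0.006],[0,0,0]],[0.01,[0,0,0.006],[0,0,0]],[0.01,[0,0,0.006],[0,0,0]],[0.01,[0,0,0.006],[0,0,0]],[0.01,[0,0,0.006],[0,0,0]],[0.01,[0,0,0.006],[0,0,0]]]'; python3 s.py
python3 - <<'E'
from h import *
im=ctrl.get_image('wrist'); cv2.imwrite('pics/w7.png',im[:,:,::-1])
E
```

```text
t: 12.42
tool_pos: [0.5892, -0.0636, 0.2029]
tool_rot: [1.208, 1.21, -1.208]
contact_force: [0.4, 0.1, -1.8]
opening: 0.0141
tilt(+tips lag) -0.00 side 0.00 yaw 0.06 tq [ 0.01  0.01 -0.05] F [ 0.4  0.1 -1.8] pos [ 0.5892 -0.0636  0.2029]
```

View pics/w7.png

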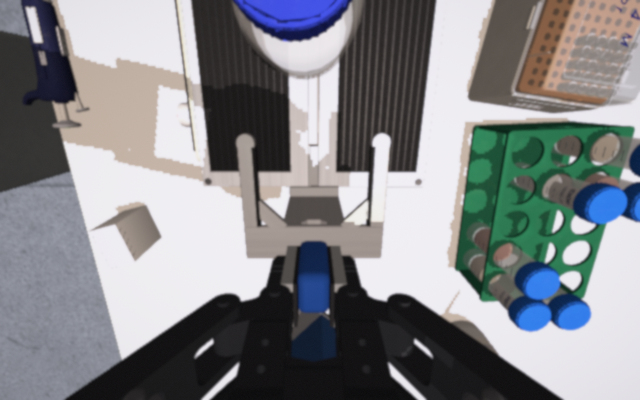

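```bash
python3 -m handwheel '[[0.01,[0,0,0.006],[0,0,0]],[0.01,[0,0,0.006],[0,0,0]],[0.01,[0,0,0.006],[0,0,0]],[0.01,[0,0,0.006],[0,0,0]],[0.01,[0,0,0.006],[0,0,0]],[0.01,[0,0,0.006],[0,0,0]],[0.01,[0,0,0.006],[0,0,0]],[0.01,[0,0,0.006],[0,0,0]],[0.01,[0,0,0.006],[0,0,0]],[0.01,[0,0,0.002],[0,0,0]]]'
python3 -m handwheel '[[0.01,[0,0,0],[0,0,0]],[0.01,[0,0,0],[0,0,0]],[0.01,[0,0,0],[0,0,0]]]'; python3 s.py
python3 - <<'E'
from h import *
im=ctrl.get_image('wrist'); cv2.imwrite('pics/w8.png',im[:,:,::-1])
im=ctrl.get_image('side'); cv2.imwrite('pics/s8.png',cv2.resize(im[130:320,260:450,::-1],None,fx=3.1,fy=3.1))
im=ctrl.get_image('scene'); cv2.imwrite('pics/c8.png',cv2.resize(im[120:280,230:400,::-1],None,fx=3.5,fy=3.5))
E
```

```text
t: 13.3
tool_pos: [0.5892, -0.12, 0.2029]
tool_rot: [1.209, 1.209, -1.209]
contact_force: [0.1, -0.2, -1.3]
opening: 0.0138
t: 13.55
tool_pos: [0.5893, -0.1187, 0.2029]
tool_rot: [1.208, 1.21, -1.208]
contact_force: [0.1, 1.2, -2.8]
opening: 0.0142
tilt(+tips lag) 0.01 side 0.00 yaw 0.07 tq [-0.02  0.02  0.04] F [ 0.1  1.2 -2.8] pos [ 0.5893 -0.1187  0.2029]
```

View pics/w8.png

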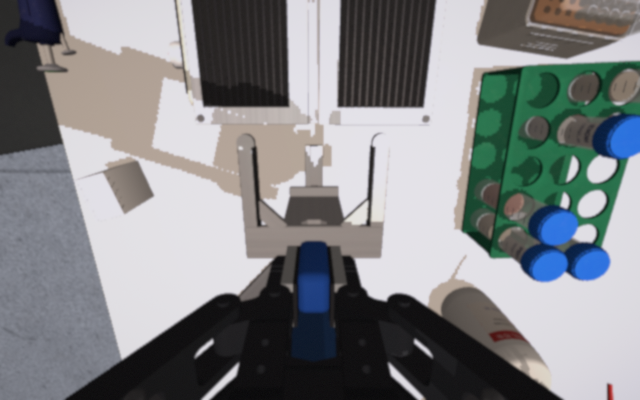

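View pics/s8.png

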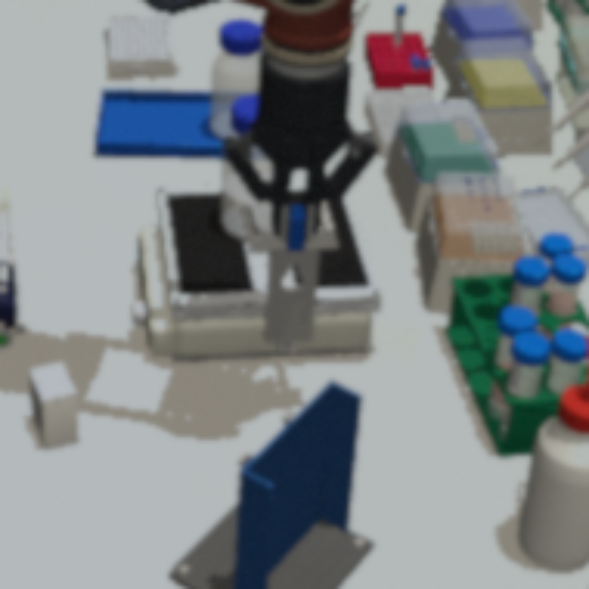

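View pics/c8.png

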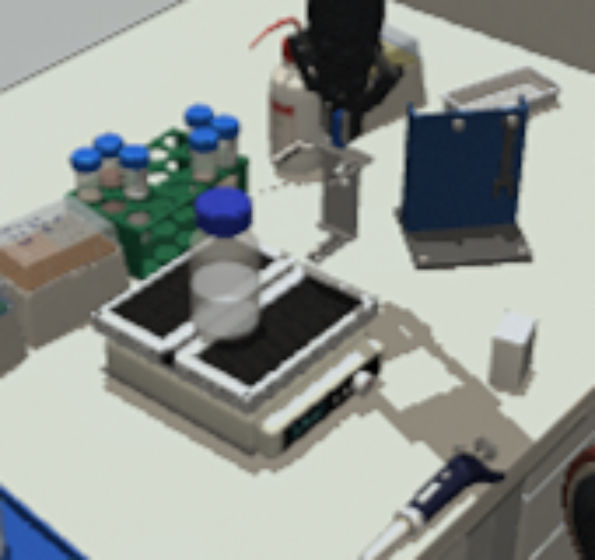

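```bash
python3 -c "
import cv2
im=cv2.imread('pics/w8.png')
cv2.imwrite('pics/w8z.png',cv2.resize(im[125:325,225:405],None,fx=4,fy=3,interpolation=cv2.INTER_CUBIC))"
```

```text
(no output)
```

View pics/w8z.png

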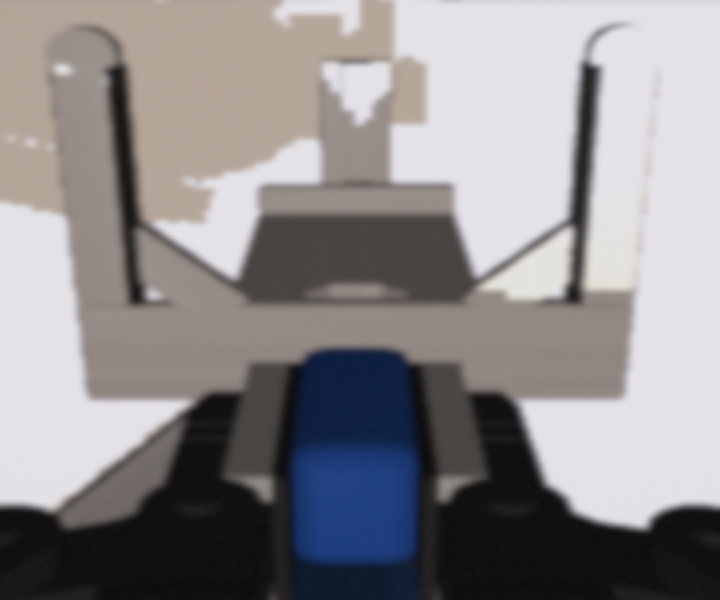

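```bash
cat > fitclamp.py <<'E'
from h import *
def fitclamp(c,P,px,x0):
    P=np.array(P,float)/1000;px=np.array(px,float)
    w=lambda p:R.from_rotvec(p[3:]).apply(P)+p[:3]
    r=least_squares(lambda p:np.r_[(proj(c,w(p))-px).ravel(),(p[3:5]-x0[3:5])*20],x0,x_scale=[.01]*3+[.05]*3,loss='soft_l1')
    return r.x,(proj(c,w(r.x))-px).round(1)
E
python3 - <<'E'
from fitclamp import *
c=cam('wrist')
P=[(-34.5,69,107),(34.5,69,107),(-39,-2.5,107),(39,-2.5,107),(-8,46,-7),(8,46,-7),(0,-11,145),(-22,2.5,1.5),(22,2.5,1.5)]
px=[(246.25,133.3),(382,133.3),(247.5,257.3),(381.75,257.3),(305.,144.5),(323,144.5),(313.75,312.7)]
x,e=fitclamp(c,P[:7],px,[.589,-.12,.0865,0,0,0]); print(x.round(4),np.degrees(x[3:]).round(2),e.tolist(),ctrl.get_obs()['tool_pos'])
# foot tip direct
print(onplane(c,(313.75,144.3),.0795),onplane(c,(314,257.3),.1935),onplane(c,(246,133.3),.1935),onplane(c,(382,133.3),.1935))
E
```

```text
[ 0.5889 -0.1207  0.0841  0.0047 -0.0022  0.003 ] [ 0.27 -0.12  0.17] [[0.0, -0.1], [-0.1, -0.3], [0.3, -0.2], [-1.2, -0.2], [0.2, 0.1], [0.1, 0.1], [0.3, 0.7]] [ 0.58925534 -0.11868376  0.20289734]
[ 0.58843942 -0.07410347  0.0795    ] [ 0.58860714 -0.12248507  0.1935    ] [ 0.55428261 -0.05214317  0.1935    ] [ 0.62256972 -0.05202209  0.1935    ]
```

```bash
python3 -m handwheel '[[0.01,[-0.008,0,0],[0,0,0]],[0.01,[-0.016,0,0],[0,0,0]],[0.01,[-0.018,0,0],[0,0,0]],[0.01,[-0.018,0,0],[0,0,0]],[0.01,[-0.018,0,0],[-6.8,0,0]],[0.01,[-0.018,0,0],[-6.8,0,0]],[0.01,[-0.018,0,0],[-6.8,0,0]],[0.01,[-0.016,0,0],[-6.8,0,0]],[0.01,[0,0,0],[-6.8,0,0]],[0.01,[0,0,0],[-6.8,0,0]]]'
python3 -m handwheel '[[0.01,[0,0,0],[-6.8,0,0]],[0.01,[0,-0.004,0.01],[0,0,0]],[0.01,[0,-0.005,0.015],[0,0,0]],[0.01,[0,-0.005,0.015],[0,0,0]],[0.01,[0,-0.005,0.012],[0,0,0]],[0.01,[0,0,0.004],[0,0,0]],[0.01,[0,0,0],[0,0,0]],[0.01,[0,0,0],[0,0,0]],[0.01,[0,0,0],[0,0,0]]]';python3 s.py
python3 - <<'E'
from h import *
im=ctrl.get_image('wrist'); cv2.imwrite('pics/w9.png',im[:,:,::-1])
print(ctrl.tip_of('stud','wrist'))
E
```

```text
t: 14.53
tool_pos: [0.5899, -0.119, 0.3359]
tool_rot: [0.665, 1.462, -0.664]
contact_force: [0.6, -0.0, -2.5]
opening: 0.0141
t: 15.28
tool_pos: [0.6177, -0.1702, 0.333]
tool_rot: [0.578, 1.493, -0.578]
contact_force: [-0.3, 0.3, -2.5]
opening: 0.0141
tilt(+tips lag) 0.02 side -0.01 yaw 47.66 tq [-0.01  0.01 -0.04] F [-0.3  0.3 -2.5] pos [ 0.6177 -0.1702  0.333 ]
[{'centre': [217.7, 205.1], 'score': 0.68}]
```

View pics/w9.png

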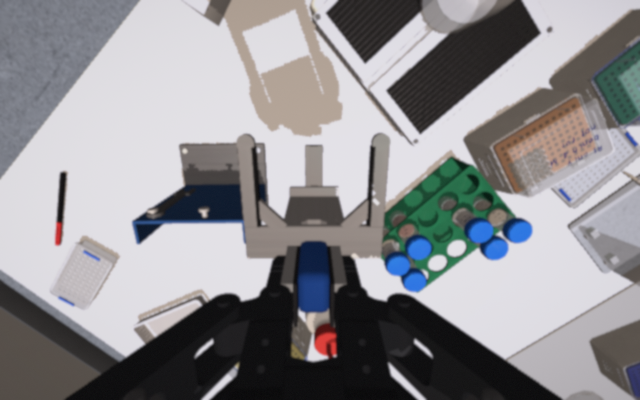

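```bash
python3 -c "
import cv2
im=cv2.imread('pics/w9.png')
cv2.imwrite('pics/w9z.png',cv2.resize(im[130:250,125:275],None,fx=5,fy=5,interpolation=cv2.INTER_CUBIC))"
```

```text
(no output)
```

View pics/w9z.png

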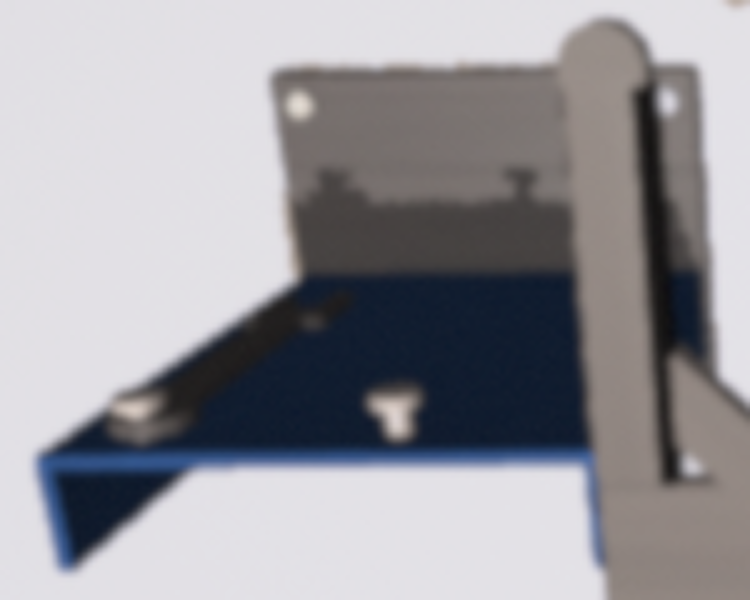

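Run:
```python
from h import *
c=cam('wrist')
P=[(-.065,-.067,.008),(-.065,.067,.008),(0,-.065,.008),(0,-.065,.161),(0,.016,.153),(-.011,.016,.156)]
z=lambda u,v:(u/5+125,v/5+130)
px=[z(275,73),z(697,66),z(303,280),z(40,455),z(400,440),z(394,383)]
for fz in (0,1):
  x,e=fit(c,P,px,(.555,-.314,-.74),fz); print(x.round(4),np.degrees(x[2]),e.tolist())
  ex=np.array([np.cos(x[2]),np.sin(x[2])]);ey=np.array([-ex[1],ex[0]]); s=x[:2]+.016*ey; print('stud',s.round(4))
# direct: stud from panel-plane height, top edge at z .161
a,b=onplane(c,z(40,455),.161),onplane(c,z(585,451),.161); print('top edge',a,b,np.degrees(np.arctan2(*(b-a)[:2]*[-1,1])),np.linalg.norm(b-a))
print('shank base',onplane(c,z(400,440),.153),'head',onplane(c,z(394,383),.156))
```

```text
[ 0.5573 -0.3078 -0.7214] -41.33330803801632 [[-1.2, -0.1], [0.2, -0.1], [0.9, -1.3], [-0.3, 0.3], [0.7, -0.5], [-0.3, 3.0]]
stud [ 0.5679 -0.2957]
[ 0.5572 -0.3088 -0.7226 -0.002 ] -41.40285987377252 [[-1.2, 0.1], [-0.1, 0.1], [0.9, -1.4], [0.0, -0.0], [0.6, -0.7], [-0.4, 2.9]]
stud [ 0.5677 -0.2968]
top edge [ 0.51442071 -0.35602264  0.161     ] [ 0.5976764  -0.26307461  0.161     ] -41.851536293457045 0.12478319681770499
shank base [ 0.56773275 -0.29681295  0.153     ] head [ 0.55740407 -0.28545338  0.156     ]
```

```bash
python3 -m handwheel '[[0.01,[0.01,-0.008,0],[-0.5,0,0]],[0.01,[0.015,-0.01,0],[0,0,0]],[0.01,[0.016,-0.01,0.002],[0,0,0]],[0.01,[0.016,-0.01,0],[0,0,0]],[0.01,[0.015,0,0],[0,0,0]],[0.01,[0.011,0,0],[0,0,0]],[0.01,[0,0,0],[0,0,0]],[0.01,[0,0,0],[0,0,0]],[0.01,[0,0,0],[0,0,0]]]';python3 s.py
python3 - <<'E'
from h import *
im=ctrl.get_image('wrist'); cv2.imwrite('pics/w10.png',im[:,:,::-1])
print(ctrl.tip_of('stud','wrist'))
im=im[:,:,::-1]
cv2.imwrite('pics/w10z.png',cv2.resize(im[130:330,100:400],None,fx=2.6,fy=2.6,interpolation=cv2.INTER_CUBIC))
E
```

```text
t: 16.13
tool_pos: [0.5946, -0.2001, 0.2509]
tool_rot: [0.571, 1.493, -0.571]
contact_force: [-0.2, -0.8, -1.4]
opening: 0.0143
tilt(+tips lag) -0.03 side 0.08 yaw 48.20 tq [ 0.01 -0.01 -0.  ] F [-0.2 -0.8 -1.4] pos [ 0.5946 -0.2001  0.2509]
[{'centre': [248.2, 210.7], 'score': 0.81}]
```

View pics/w10z.png

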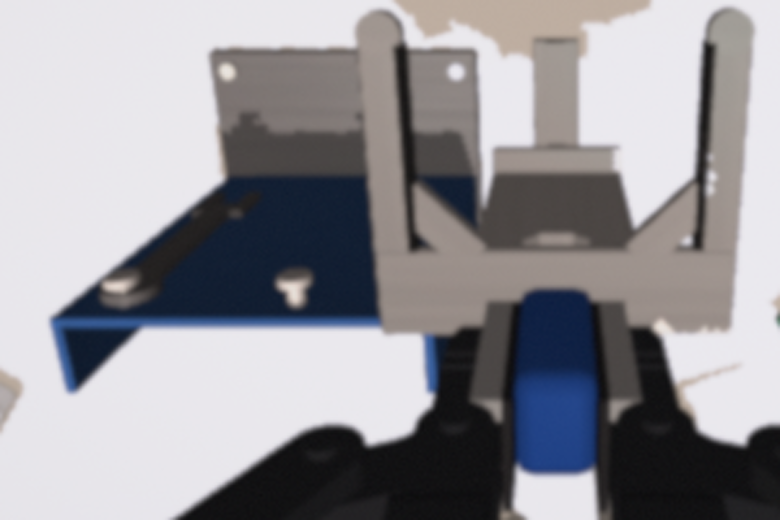

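Run:
```python
from fitclamp import *
c=cam('wrist')
z=lambda u,v:(u/2.6+100,v/2.6+130)
P=[(-.065,-.067,.008),(-.065,.067,.008),(0,-.065,.008),(0,-.065,.161),(0,.016,.153),(-.011,.016,.156)]
px=[z(212,52),z(476,50),z(230,178),z(53,322),z(298,306),z(293,272)]
for fz in (0,1):
  x,e=fit(c,P,px,(.555,-.314,-.74),fz); print(x.round(4),np.degrees(x[2]),e.tolist())
  ex=np.array([np.cos(x[2]),np.sin(x[2])]);ey=np.array([-ex[1],ex[0]]); s=x[:2]+.016*ey; print('stud',s.round(4))
a,b=onplane(c,z(53,322),.161),onplane(c,z(378,323),.161); print('top edge',a,b,np.degrees(np.arctan2(*(b-a)[:2]*[-1,1])))
print('shank base',onplane(c,z(298,306),.153),'head',onplane(c,z(293,272),.156))
P=[(-34.5,69,107),(34.5,69,107),(-39,-2.5,107),(39,-2.5,107),(-8,46,-7),(8,46,-7),(0,-11,145)]
px=[z(379,10),z(731,10),z(384,332),z(729,330),z(534,38),z(579,38),z(556,472)]
o=ctrl.get_obs()['tool_pos']
x,e=fitclamp(c,P,px,[o[0],o[1],o[2]-.118,0,0,np.radians(48.2)]); print('clamp',x.round(4),np.degrees(x[3:]).round(2),e.tolist())
d=R.from_rotvec([0,0,-np.radians(48.2)]).apply(x[:3]-o); print('clamp rel TCP in tool-yaw frame (y toward -panel)',d.round(4))
```

```text
[ 0.5574 -0.3086 -0.7152] -40.97629450589818 [[-1.8, 0.4], [0.1, -0.4], [0.4, -0.6], [0.1, -0.7], [0.5, -0.1], [-0.2, 3.5]]
stud [ 0.5679 -0.2966]
[ 5.574e-01 -3.088e-01 -7.155e-01 -2.000e-04] -40.995877486456536 [[-1.7, 0.4], [0.0, -0.3], [0.4, -0.6], [0.2, -0.8], [0.4, -0.1], [-0.2, 3.5]]
stud [ 0.5679 -0.2967]
top edge [ 0.51517262 -0.35834139  0.161     ] [ 0.58894473 -0.27646457  0.161     ] -42.01927545663908
shank base [ 0.56769355 -0.2969226   0.153     ] head [ 0.55743198 -0.28667528  0.156     ]
clamp [ 0.5961 -0.2014  0.1318  0.0056 -0.0029  0.8455] [ 0.32 -0.17 48.45] [[0.4, 0.1], [-0.2, -0.4], [0.3, -0.7], [-0.4, -0.2], [-0.3, 0.1], [0.2, 0.1], [-0.0, 1.2]]
clamp rel TCP in tool-yaw frame (y toward -panel) [ 1.000e-04 -1.700e-03 -1.197e-01]
```

```bash
python3 -m handwheel '[[0.01,[0,-0.01,0],[0,0,0]],[0.01,[0,-0.018,0.003],[0,0,0]],[0.01,[0,-0.02,0.003],[0,0,0]],[0.01,[0,-0.02,0.003],[0,0,0]],[0.01,[0.01,-0.014,0],[0,0,0]],[0.01,[0.015,-0.008,0],[0,0,0]],[0.01,[0.015,0,0],[0,0,0]],[0.01,[0.012,0,0],[0,0,0]],[0.01,[0,0,0],[0,0,0]],[0.01,[0,0,0],[0,0,0]]]';
python3 -m handwheel '[[0.01,[0,0,0],[0,0,0]],[0.01,[0,0,0],[0,0,0]]]'
python3 s.py
python3 - <<'E'
from h import *
o=ctrl.get_obs()['tool_pos']; y=np.radians(-41.6); ex=np.array([np.cos(y),np.sin(y)]);ey=np.array([-ex[1],ex[0]]); d=o[:2]-[.5678,-.2967]; print('stand',d@ex,d@ey)
im=ctrl.get_image('wrist'); cv2.imwrite('pics/w11.png',im[:,:,::-1])
im=ctrl.get_image('scene'); cv2.imwrite('pics/c11.png',cv2.resize(im[110:230,290:420,::-1],None,fx=5,fy=5,interpolation=cv2.INTER_CUBIC))
im=ctrl.get_image('side'); cv2.imwrite('pics/s11.png',cv2.resize(im[200:340,280:430,::-1],None,fx=4,fy=4,interpolation=cv2.INTER_CUBIC))
E
```

```text
t: 17.07
tool_pos: [0.5401, -0.273, 0.1968]
tool_rot: [0.572, 1.496, -0.571]
contact_force: [-0.4, 0.2, -1.3]
opening: 0.014
t: 17.23
tool_pos: [0.5414, -0.2736, 0.1993]
tool_rot: [0.57, 1.492, -0.571]
contact_force: [0.8, -0.6, -2.2]
opening: 0.014
tilt(+tips lag) -0.07 side 0.11 yaw 48.19 tq [-0.03 -0.03 -0.  ] F [ 0.8 -0.6 -2.2] pos [ 0.5414 -0.2736  0.1993]
stand -0.035112346026556995 -0.0002418645021513599
```

View pics/w11.png

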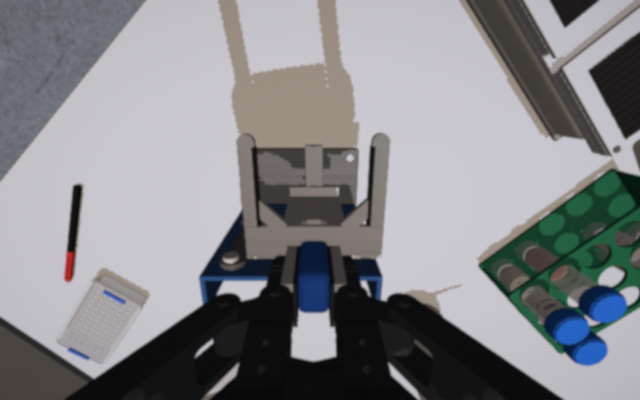

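View pics/c11.png

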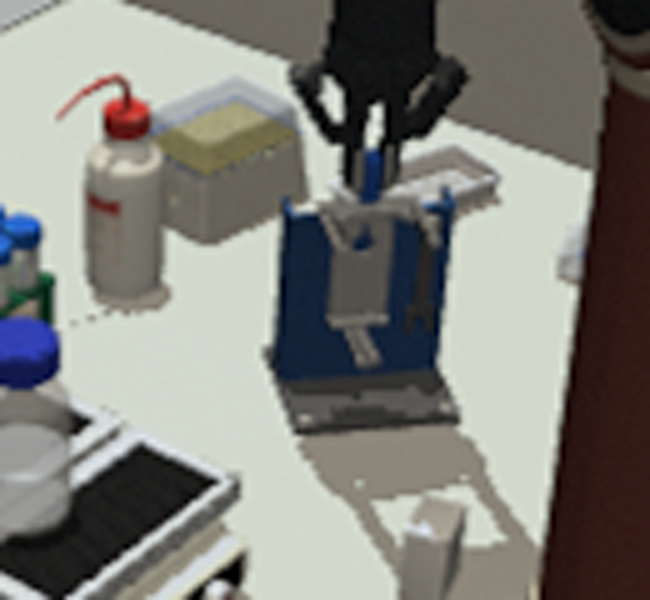

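View pics/s11.png

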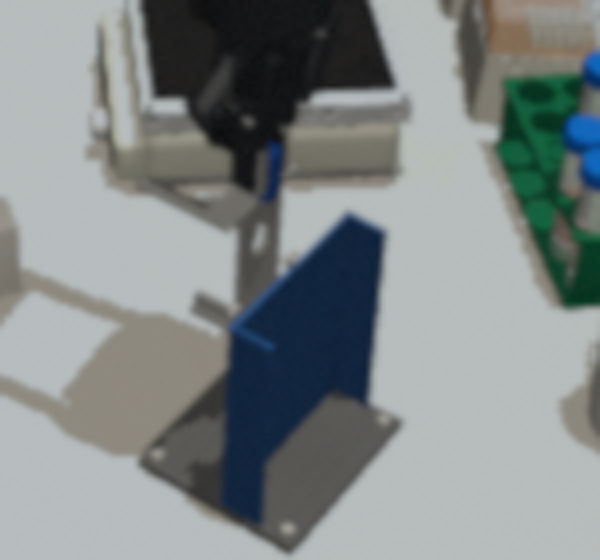

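```bash
python3 -m handwheel '[[0.01,[0,0,0.005],[0,0,0]],[0.01,[0,0,0.005],[0,0,0]],[0.01,[0,0,0.004],[0,0,0]],[0.01,[0,0,0.003],[0,0,0]],[0.01,[0,0,0.003],[0,0,0]],[0.01,[0,0,0.003],[0,0,0]]]'; python3 s.py;
python3 -m handwheel '[[0.01,[0,0,0.002],[0,0,0]],[0.01,[0,0,0.002],[0,0,0]],[0.01,[0,0,0],[0,0,0]]]'; python3 s.py
cat > d.py <<'E'
from h import *
o=ctrl.get_obs(); y=np.radians(-41.6); ex=np.array([np.cos(y),np.sin(y)]);ey=np.array([-ex[1],ex[0]]); d=o['tool_pos'][:2]-[.5678,-.2967]; print('stand xy',(d@ex).round(4),(d@ey).round(4),'F',(o['contact_force'][:2]@ex).round(1),(o['contact_force'][:2]@ey).round(1))
E
python3 d.py
```

```text
t: 17.88
tool_pos: [0.558, -0.289, 0.1977]
tool_rot: [0.571, 1.494, -0.571]
contact_force: [-0.1, -0.2, -1.4]
opening: 0.0143
tilt(+tips lag) 0.01 side -0.01 yaw 48.15 tq [ 0.04  0.03 -0.03] F [-0.1 -0.2 -1.4] pos [ 0.558  -0.289   0.1977]
t: 18.13
tool_pos: [0.5609, -0.2916, 0.1979]
tool_rot: [0.571, 1.494, -0.571]
contact_force: [-0.5, 0.3, -1.4]
opening: 0.0142
tilt(+tips lag) -0.00 side 0.00 yaw 48.15 tq [-0.08 -0.02 -0.  ] F [-0.5  0.3 -1.4] pos [ 0.5609 -0.2916  0.1979]
stand xy -0.0085 -0.0008 F -0.6 -0.1
```

```bash
python3 -m handwheel '[[0.01,[0,0,0.0015],[0,0,0]],[0.01,[0,0,0.0015],[0,0,0]],[0.01,[0,0,0],[0,0,0]]]'; python3 s.py;python3 d.py
python3 - <<'E'
from h import *
im=ctrl.get_image('side'); cv2.imwrite('pics/s12.png',cv2.resize(im[200:340,280:430,::-1],None,fx=4,fy=4,interpolation=cv2.INTER_CUBIC))
E
```

```text
t: 18.38
tool_pos: [0.5631, -0.2935, 0.198]
tool_rot: [0.571, 1.494, -0.571]
contact_force: [-0.3, -0.4, -3.3]
opening: 0.0145
tilt(+tips lag) -0.01 side 0.01 yaw 48.16 tq [-0.01 -0.    0.01] F [-0.3 -0.4 -3.3] pos [ 0.5631 -0.2935  0.198 ]
stand xy -0.0056 -0.0008 F 0.0 -0.5
```

View pics/s12.png

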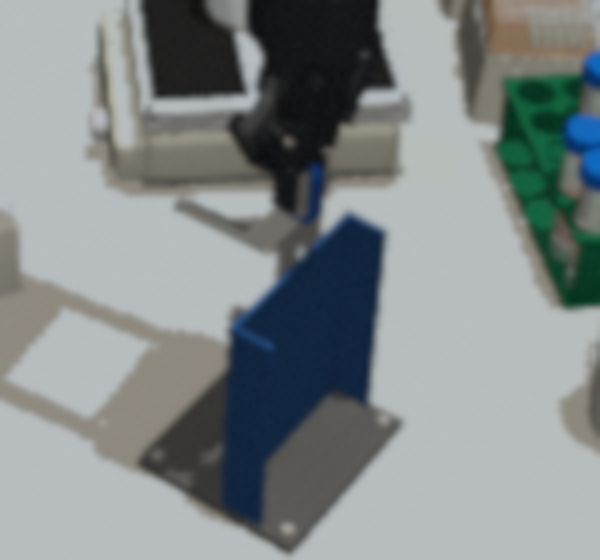

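```bash
python3 -m handwheel '[[0.01,[0,0,0.001],[0,0,0]],[0.01,[0,0,0.001],[0,0,0]],[0.01,[0,0,0],[0,0,0]]]'; python3 s.py;python3 d.py
```

```text
t: 18.68
tool_pos: [0.5641, -0.2944, 0.1979]
tool_rot: [0.572, 1.496, -0.571]
contact_force: [-1.9, 1.3, -0.8]
opening: 0.0141
tilt(+tips lag) 0.05 side -0.07 yaw 48.16 tq [ 0.3   0.37 -0.02] F [-1.9  1.3 -0.8] pos [ 0.5641 -0.2944  0.1979]
stand xy -0.0042 -0.0007 F -2.3 -0.3
```

```bash
python3 -m handwheel '[[0.01,[0,0.0005,-0.001],[0,0,0]],[0.01,[0.002,0,0],[0,0,0]],[0.01,[0.002,0,0],[0,0,0]],[0.01,[0.002,0,0],[0,0,0]],[0.01,[0,0,0],[0,0,0]]]'; python3 s.py;python3 d.py
```

```text
t: 19.1
tool_pos: [0.5638, -0.2935, 0.191]
tool_rot: [0.571, 1.495, -0.571]
contact_force: [-0.8, 0.2, -1.7]
opening: 0.0141
tilt(+tips lag) 0.03 side -0.04 yaw 48.16 tq [0.03 0.01 0.03] F [-0.8  0.2 -1.7] pos [ 0.5638 -0.2935  0.191 ]
stand xy -0.0051 -0.0003 F -0.7 -0.4
```

```bash
python3 -m handwheel '[[0.01,[0.002,0,0],[0,0,0]],[0.01,[0.002,0,0],[0,0,0]],[0.01,[0.001,0,0],[0,0,0]],[0.01,[0,0,0],[0,0,0]]]'; python3 s.py;python3 d.py;python3 -m handwheel '[[0.01,[0.001,0,0],[0,0,0]],[0.01,[0.001,0,0],[0,0,0]],[0.01,[0,0,0],[0,0,0]]]'; python3 s.py;python3 d.py
```

```text
t: 19.43
tool_pos: [0.5638, -0.2936, 0.1864]
tool_rot: [0.571, 1.495, -0.571]
contact_force: [-0.7, -0.4, -2.3]
opening: 0.014
tilt(+tips lag) 0.02 side -0.03 yaw 48.16 tq [-0.06 -0.01  0.02] F [-0.7 -0.4 -2.3] pos [ 0.5638 -0.2936  0.1864]
stand xy -0.005 -0.0003 F -0.2 -0.8
t: 19.68
tool_pos: [0.564, -0.2936, 0.1847]
tool_rot: [0.571, 1.495, -0.571]
contact_force: [1.1, 0.5, -1.7]
opening: 0.0142
tilt(+tips lag) 0.01 side -0.01 yaw 48.16 tq [-0.04 -0.03  0.02] F [ 1.1  0.5 -1.7] pos [ 0.564  -0.2936  0.1847]
stand xy -0.0049 -0.0003 F 0.5 1.1
```

```bash
python3 -m handwheel '[[0.01,[0.001,0,0],[0,0,0]],[0.01,[0.0005,0,0],[0,0,0]],[0.01,[0,0,0],[0,0,0]]]'; python3 s.py;python3 -m handwheel '[[0.01,[0.001,0,0],[0,0,0]],[0.01,[0,0,0],[0,0,0]]]'; python3 s.py;python3 d.py
```

```text
t: 19.93
tool_pos: [0.564, -0.2936, 0.1832]
tool_rot: [0.571, 1.494, -0.571]
contact_force: [-0.7, -0.9, -0.9]
opening: 0.0139
tilt(+tips lag) 0.01 side -0.01 yaw 48.16 tq [-0.03 -0.04 -0.  ] F [-0.7 -0.9 -0.9] pos [ 0.564  -0.2936  0.1832]
t: 20.1
tool_pos: [0.5641, -0.2937, 0.1824]
tool_rot: [0.571, 1.494, -0.571]
contact_force: [0.2, -0.3, -1.4]
opening: 0.0145
tilt(+tips lag) -0.01 side 0.01 yaw 48.16 tq [-0.02  0.    0.04] F [ 0.2 -0.3 -1.4] pos [ 0.5641 -0.2937  0.1824]
stand xy -0.0047 -0.0002 F 0.3 -0.1
```

```bash
python3 -m handwheel '[[0.01,[0.001,0,0],[0,0,0]],[0.01,[0,0,0],[0,0,0]]]'; python3 s.py;python3 -m handwheel '[[0.01,[0.001,0,0],[0,0,0]],[0.01,[0,0,0],[0,0,0]]]'; python3 s.py
python3 - <<'E'
from h import *
im=ctrl.get_image('wrist'); cv2.imwrite('pics/w13.png',im[:,:,::-1])
im=ctrl.get_image('scene'); cv2.imwrite('pics/c13.png',cv2.resize(im[110:230,290:420,::-1],None,fx=5,fy=5,interpolation=cv2.INTER_CUBIC))
E
```

```text
t: 20.27
tool_pos: [0.5642, -0.2938, 0.1821]
tool_rot: [0.571, 1.494, -0.571]
contact_force: [-1.3, 0.8, 1.1]
opening: 0.0144
tilt(+tips lag) -0.02 side 0.03 yaw 48.16 tq [ 0.13  0.18 -0.  ] F [-1.3  0.8  1.1] pos [ 0.5642 -0.2938  0.1821]
t: 20.43
tool_pos: [0.5643, -0.2939, 0.182]
tool_rot: [0.571, 1.493, -0.571]
contact_force: [-2.7, 1.1, 4.0]
opening: 0.0142
tilt(+tips lag) -0.04 side 0.04 yaw 48.16 tq [ 0.27  0.43 -0.01] F [-2.7  1.1  4. ] pos [ 0.5643 -0.2939  0.182 ]
```

View pics/w13.png

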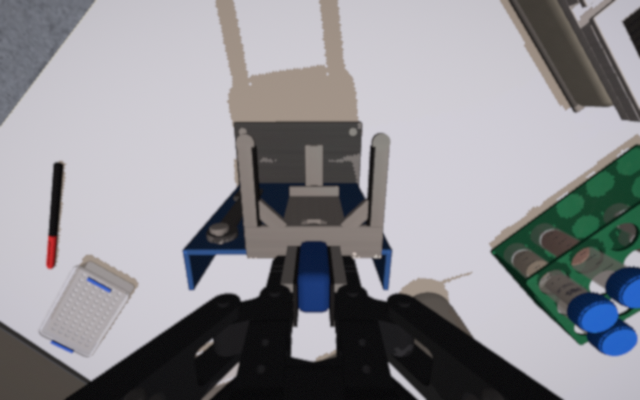

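View pics/c13.png

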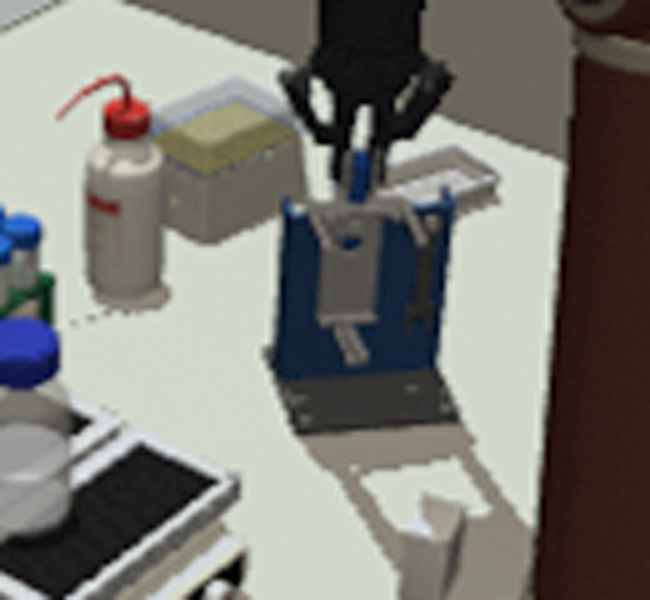

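```bash
python3 -m handwheel '[[0.01,[-0.0008,0,0],[0,0,0]],[0.02,[0,0,0],[0,0,0]],[0.03,[0,0,0],[0,0,0]],[0.045,[0,0,0],[0,0,0]],[0.045,[0,0,0],[0,0,0]],[0.045,[0,0,0],[0,0,0]],[0.045,[0,0,0],[0,0,0]]]'; python3 s.py
python3 - <<'E'
from h import *
im=ctrl.get_image('wrist'); cv2.imwrite('pics/w14.png',im[:,:,::-1])
im=ctrl.get_image('side'); cv2.imwrite('pics/s14.png',cv2.resize(im[200:340,280:430,::-1],None,fx=4,fy=4,interpolation=cv2.INTER_CUBIC))
E
```

```text
t: 21.12
tool_pos: [0.564, -0.2937, 0.181]
tool_rot: [0.571, 1.494, -0.571]
contact_force: [0.6, -0.1, -0.4]
opening: 0.0451
tilt(+tips lag) 0.01 side -0.01 yaw 48.16 tq [ 0.04 -0.   -0.01] F [ 0.6 -0.1 -0.4] pos [ 0.564  -0.2937  0.181 ]
```

View pics/w14.png

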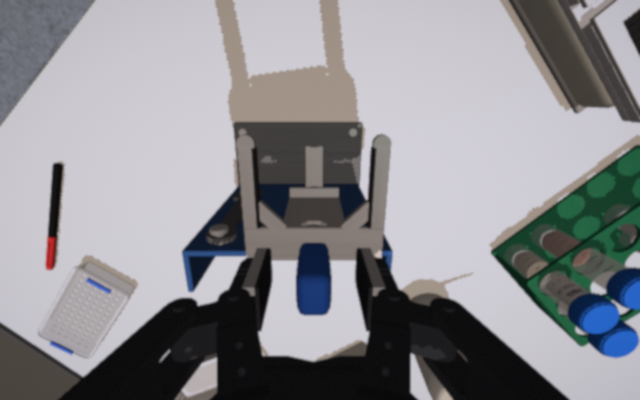

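View pics/s14.png

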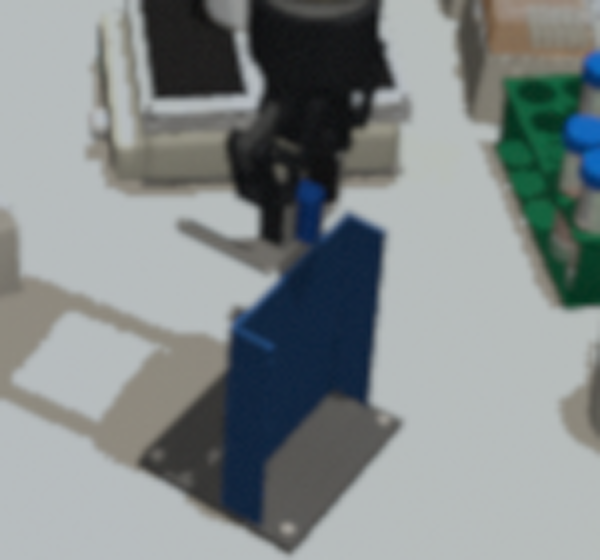

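```bash
python3 -m handwheel '[[0.045,[-0.015,0,0],[0,0,0]],[0.045,[-0.03,0,0],[0,0,0]],[0.045,[-0.035,0,0],[0,0,0]],[0.085,[-0.035,0,0],[6.88,0,0]],[0.085,[-0.035,0,0],[6.88,0,0]],[0.085,[-0.035,0,0],[6.88,0,0]],[0.085,[-0.004,0,0],[6.88,0,0]],[0.085,[0,0,0],[6.88,0,0]],[0.085,[0,0,0],[6.88,0,0]],[0.085,[0,0,0],[6.88,0,0]]]'; python3 -m handwheel '[[0.085,[0,0.003,-0.025],[0,0,0]],[0.085,[0,0.003,-0.04],[0,0,0]],[0.085,[0,0.003,-0.04],[0,0,0]],[0.085,[0,0.003,-0.04],[0,0,0]],[0.085,[0,0.003,-0.04],[0,0,0]],[0.085,[0,0.003,-0.04],[0,0,0]],[0.085,[0,0.003,-0.04],[0,0,0]],[0.085,[0,0.003,-0.04],[0,0,0]],[0.085,[0,0,-0.019],[0,0,0]],[0.085,[0,0,0],[0,0,0]]]';python3 -m handwheel '[[0.085,[0,0,0],[0,0,0]],[0.085,[0,0,0],[0,0,0]]]'
python3 s.py
python3 - <<'E'
from h import *
c=cam('wrist')
im=ctrl.get_image('wrist'); cv2.imwrite('pics/w15.png',im[:,:,::-1])
im2=ctrl.get_image('scene'); cv2.imwrite('pics/c15.png',cv2.resize(im2[110:230,290:420,::-1],None,fx=5,fy=5,interpolation=cv2.INTER_CUBIC))
r=ctrl.silhouettes('bottle','wrist'); print([(q['score'],q['box']) for q in r])
hsv=cv2.cvtColor(im[:,:,::-1].copy(),cv2.COLOR_BGR2HSV); m=cv2.inRange(hsv,(112,150,60),(128,255,255)); n,l,st,ce=cv2.connectedComponentsWithStats(m)
for i in range(1,n):
    if st[i,4]>500: print(st[i],ce[i],onplane(c,ce[i],.223).round(4))
E
```

```text
t: 22.05
tool_pos: [0.5641, -0.2937, 0.3723]
tool_rot: [1.214, 1.204, -1.213]
contact_force: [-0.4, -0.8, -0.6]
opening: 0.0847
t: 22.88
tool_pos: [0.5878, 0.0343, 0.3718]
tool_rot: [1.207, 1.211, -1.203]
contact_force: [0.1, 0.2, -0.6]
opening: 0.0848
t: 23.05
tool_pos: [0.5881, 0.0296, 0.371]
tool_rot: [1.21, 1.208, -1.209]
contact_force: [-0.0, 0.0, -0.3]
opening: 0.085
tilt(+tips lag) -0.04 side 0.05 yaw -0.03 tq [-0.06  0.03 -0.02] F [-0.   0.  -0.3] pos [0.5881 0.0296 0.371 ]
[(0.56, [306.3, 140.8, 53.2, 66.2])]
[ 279  119   53   52 2111] [305.34438655 144.61819043] [0.5793 0.0702 0.223 ]
```

View pics/w15.png

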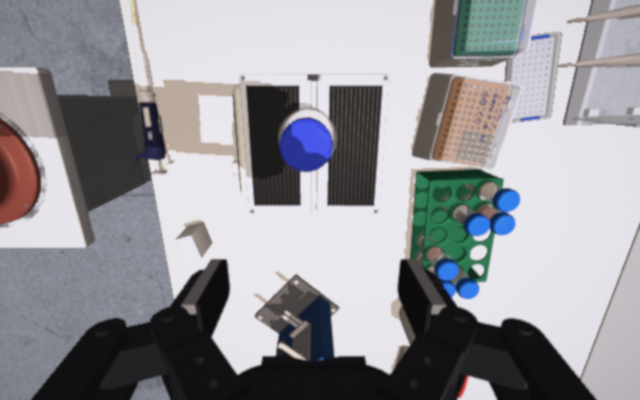

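View pics/c15.png

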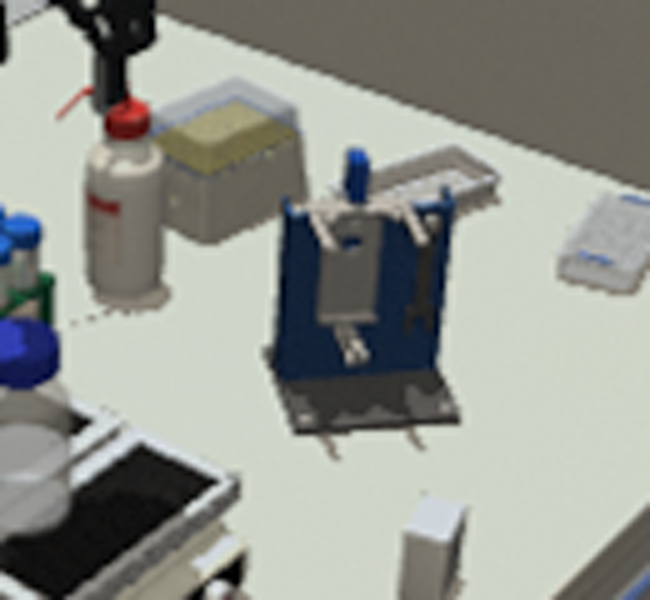

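```bash
python3 -m handwheel '[[0.085,[0.01,-0.0045,-0.02],[0,0,0]],[0.085,[0.03,-0.0043,-0.0202],[0,0,0]],[0.085,[0.03,0,0],[0,0,0]],[0.085,[0.025,0,0],[0,0,0]],[0.085,[0,0,0],[0,0,0]],[0.085,[0,0,0],[0,0,0]]]';python3 s.py
python3 - <<'E'
from h import *
c=cam('wrist')
im=ctrl.get_image('wrist'); cv2.imwrite('pics/w16.png',im[:,:,::-1])
hsv=cv2.cvtColor(im[:,:,::-1].copy(),cv2.COLOR_BGR2HSV); m=cv2.inRange(hsv,(112,150,60),(128,255,255)); n,l,st,ce=cv2.connectedComponentsWithStats(m)
for i in range(1,n):
    if st[i,4]>500:
        print(st[i],ce[i],onplane(c,ce[i],.223).round(4)); x,y,w,h=st[i,:4]; print([onplane(c,q,.223)[:2].round(4) for q in [(x,ce[i][1]),(x+w,ce[i][1]),(x+w/2,y),(x+w/2,y+h)]])
E
```

```text
t: 23.7
tool_pos: [0.5785, 0.0696, 0.2737]
tool_rot: [1.208, 1.211, -1.213]
contact_force: [-0.3, 1.0, -0.3]
opening: 0.0849
tilt(+tips lag) -0.00 side -0.21 yaw -0.08 tq [0.02 0.04 0.03] F [-0.3  1.  -0.3] pos [0.5785 0.0696 0.2737]
[ 281  183   73   72 4070] [316.91621622 219.4963145 ] [0.5797 0.0723 0.223 ]
[array([0.5545, 0.0723]), array([0.6058, 0.0723]), array([0.5801, 0.0989]), array([0.5803, 0.0442])]
```

View pics/w16.png

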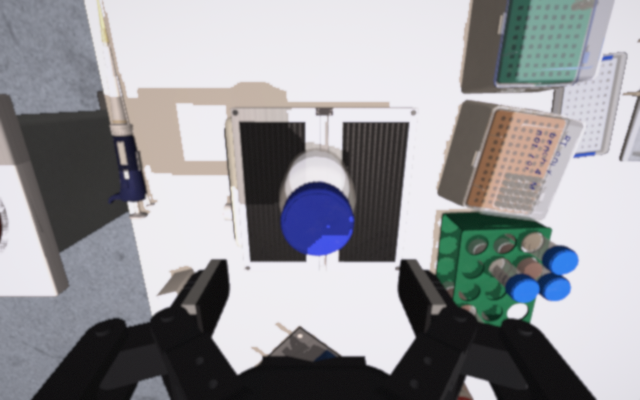

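```bash
python3 -m handwheel '[[0.085,[0.02,0.0012,-0.002],[0,0,0]],[0.085,[0.025,0,0],[0,0,0]],[0.085,[0.02,0,0],[0,0,0]],[0.085,[0.013,0,0],[0,0,0]],[0.085,[0.005,0,0],[0,0,0]],[0.07,[0,0,0],[0,0,0]],[0.06,[0,0,0],[0,0,0]],[0.04,[0,0,0],[0,0,0]],[0.04,[0,0,0],[0,0,0]],[0.04,[0,0,0],[0,0,0]]]' 50;python3 s.py
python3 -m handwheel '[[0.04,[0,0,0],[0,0,0]],[0.04,[0,0,0],[0,0,0]]]';python3 s.py
python3 - <<'E'
from h import *
im=ctrl.get_image('wrist'); cv2.imwrite('pics/w17.png',im[:,:,::-1])
E
```

```text
t: 24.58
tool_pos: [0.5817, 0.0725, 0.1948]
tool_rot: [1.211, 1.206, -1.206]
contact_force: [-1.7, -0.3, 5.4]
opening: 0.0516
tilt(+tips lag) -0.01 side 0.23 yaw 0.01 tq [-0.05  0.03  0.06] F [-1.7 -0.3  5.4] pos [0.5817 0.0725 0.1948]
t: 24.75
tool_pos: [0.5817, 0.0725, 0.1948]
tool_rot: [1.211, 1.206, -1.206]
contact_force: [-0.9, 0.6, 5.6]
opening: 0.0516
tilt(+tips lag) -0.01 side 0.23 yaw 0.00 tq [-0.07  0.02 -0.02] F [-0.9  0.6  5.6] pos [0.5817 0.0725 0.1948]
```

View pics/w17.png

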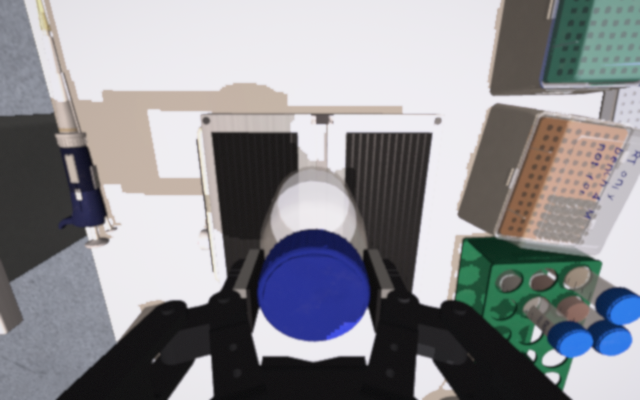

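```bash
python3 -m handwheel '[[0.04,[-0.006,0,0],[0,0,0]],[0.04,[-0.012,0,0],[0,0,0]],[0.04,[-0.018,0,0],[0,0,0]],[0.04,[-0.02,0,0],[0,0,0]],[0.04,[-0.02,0,0],[0,0,0]],[0.04,[-0.02,0,0],[0,0,0]],[0.04,[-0.02,0,0],[0,0,0]],[0.04,[-0.014,0,-0.005],[0,0,0]],[0.04,[-0.008,0,-0.015],[0,0,0]],[0.04,[0,0,-0.02],[0,0,0]]]';python3 s.py
python3 -m handwheel '[[0.04,[0,-0.002,-0.025],[0,0,0]],[0.04,[0,-0.003,-0.025],[0,0,0]],[0.04,[0,-0.003,-0.025],[0,0,0]],[0.04,[0,-0.003,-0.025],[0,0,0]],[0.04,[0,-0.003,-0.022],[0,0,0]],[0.04,[0,0,-0.015],[0,0,0]],[0.04,[0,0,-0.006],[0,0,0]],[0.04,[0,0,0],[0,0,0]],[0.04,[0,0,0],[0,0,0]],[0.04,[0,0,0],[0,0,0]]]';python3 s.py
python3 - <<'E'
from h import *
im=ctrl.get_image('wrist'); cv2.imwrite('pics/w18.png',im[:,:,::-1])
for n in ['tray','bottle_empty','bottle']: print(n,[(r['centre'],round(r['score'],2)) for r in ctrl.tip_of(n,'wrist')])
E
```

```text
t: 25.63
tool_pos: [0.5812, 0.1123, 0.3333]
tool_rot: [1.213, 1.205, -1.208]
contact_force: [-0.6, 1.4, -2.5]
opening: 0.0517
tilt(+tips lag) 0.00 side 0.23 yaw -0.12 tq [ 0.04 -0.03  0.02] F [-0.6  1.4 -2.5] pos [0.5812 0.1123 0.3333]
t: 26.47
tool_pos: [0.5667, 0.2545, 0.3301]
tool_rot: [1.209, 1.208, -1.211]
contact_force: [-0.6, 0.9, -3.6]
opening: 0.0516
tilt(+tips lag) -0.04 side -0.01 yaw -0.07 tq [-0.02  0.    0.01] F [-0.6  0.9 -3.6] pos [0.5667 0.2545 0.3301]
tray [([56.9, 300.2], 0.84)]
bottle_empty [([58.5, 341.8], 0.74)]
bottle [([203.2, 313.8], 0.89)]
```

View pics/w18.png

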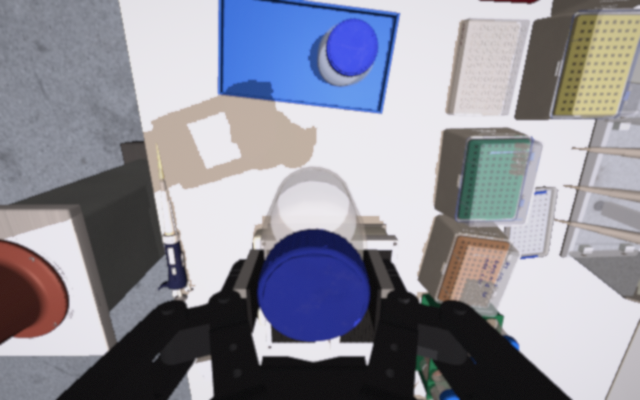

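Run:
```python
from h import *
c=cam('wrist')
g=lambda u,v,z:onplane(c,(u,v),z).round(4)
a,b,d=g(218,94,.02),g(383,112,.02),g(400,13,.02); print(a,b,d, np.linalg.norm(b-a),np.linalg.norm(d-b),np.degrees(np.arctan2(*(b-a)[1::-1])))
print('tray',g(300.2,56.9,0),'empty',g(341.8,58.5,.004),'empty cap',g(352,47,.142))
yw=np.arctan2(*(b-a)[1::-1]); ex=np.array([np.cos(yw),np.sin(yw),0]); ey=np.array([-ex[1],ex[0],0])
ctr=(a+b)/2+ey*.065; print('ctr',ctr, 'free spot',ctr-ex*.055)
print('from right edge', (b+d)/2-ex*.12)
```

```text
[0.4289 0.3438 0.02  ] [0.6672 0.3188 0.02  ] [0.6803 0.4445 0.02  ] 0.23960778367991306 0.12638077385425367 -5.988979908717227
tray [0.5467 0.3943 0.    ] empty [0.6063 0.3917 0.004 ] empty cap [0.6043 0.3863 0.142 ]
ctr [0.55483192 0.39594523 0.02      ] free spot [0.50013211 0.40168377 0.02      ]
from right edge [0.55440496 0.39417046 0.02      ]
```

```bash
python3 -m handwheel '[[0.04,[0,-0.006,-0.012],[0,0,0]],[0.04,[0,-0.01,-0.022],[0,0,0]],[0.04,[0,-0.011,-0.024],[0,0,0]],[0.04,[0,-0.011,-0.024],[0,0,0]],[0.04,[0,-0.011,-0.024],[0,0,0]],[0.04,[0,-0.010,-0.023],[0,0,0]],[0.04,[0,-0.0077,-0.0175],[0,0,0]],[0.04,[0,0,0],[0,0,0]],[0.04,[0,0,0],[0,0,0]]]';python3 s.py
python3 - <<'E'
from h import *
im=ctrl.get_image('scene'); cv2.imwrite('pics/c19.png',cv2.resize(im[150:330,150:350,::-1],None,fx=3.5,fy=3.3))
im=ctrl.get_image('side'); cv2.imwrite('pics/s19.png',cv2.resize(im[90:210,260:420,::-1],None,fx=4.5,fy=4.5))
E
```

```text
t: 27.42
tool_pos: [0.4989, 0.4031, 0.3301]
tool_rot: [1.208, 1.21, -1.208]
contact_force: [0.4, -1.5, -3.4]
opening: 0.0516
tilt(+tips lag) -0.01 side -0.01 yaw 0.12 tq [ 0.02 -0.02  0.01] F [ 0.4 -1.5 -3.4] pos [0.4989 0.4031 0.3301]
```

View pics/c19.png

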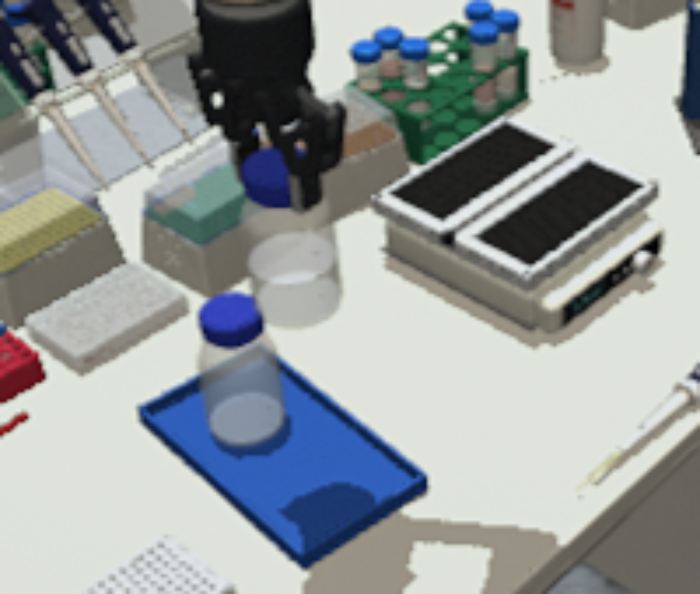

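View pics/s19.png

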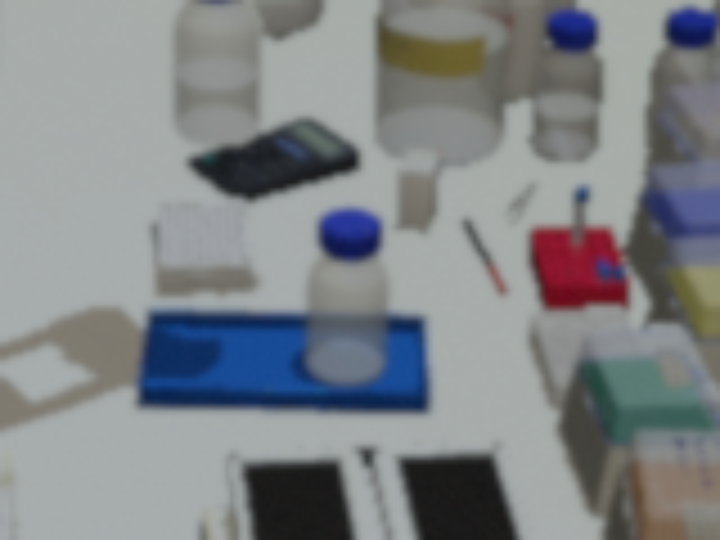

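```bash
python3 -m handwheel '[[0.04,[0.015,0,0],[0,0,0]],[0.04,[0.028,0,0],[0,0,0]],[0.04,[0.03,0,0],[0,0,0]],[0.04,[0.03,0,0],[0,0,0]],[0.04,[0.03,0,0],[0,0,0]],[0.04,[0.028,0,0],[0,0,0]],[0.04,[0.018,0,0],[0,0,0]],[0.04,[0.012,0,0],[0,0,0]],[0.04,[0.006,0,0],[0,0,0]],[0.04,[0,0,0],[0,0,0]]]';python3 s.py
python3 -m handwheel '[[0.04,[0.004,0,0],[0,0,0]],[0.04,[0.003,0,0],[0,0,0]],[0.04,[0.003,0,0],[0,0,0]],[0.04,[0.002,0,0],[0,0,0]],[0.04,[0,0,0],[0,0,0]]]';python3 s.py
```

```text
t: 28.35
tool_pos: [0.4992, 0.4011, 0.1313]
tool_rot: [1.208, 1.209, -1.212]
contact_force: [0.7, 0.1, -3.8]
opening: 0.0516
tilt(+tips lag) -0.09 side -0.13 yaw -0.05 tq [-0.02  0.04  0.02] F [ 0.7  0.1 -3.8] pos [0.4992 0.4011 0.1313]
t: 28.77
tool_pos: [0.4997, 0.4021, 0.1212]
tool_rot: [1.209, 1.209, -1.209]
contact_force: [0.8, 0.1, -3.6]
opening: 0.0517
tilt(+tips lag) 0.00 side 0.00 yaw 0.00 tq [ 0.07 -0.01  0.02] F [ 0.8  0.1 -3.6] pos [0.4997 0.4021 0.1212]
```

```bash
python3 -m handwheel '[[0.04,[0.002,0,0],[0,0,0]],[0.04,[0.0015,0,0],[0,0,0]],[0.04,[0.0015,0,0],[0,0,0]],[0.04,[0,0,0],[0,0,0]]]';python3 s.py
python3 -m handwheel '[[0.04,[0.001,0,0],[0,0,0]],[0.04,[0.001,0,0],[0,0,0]],[0.04,[0,0,0],[0,0,0]]]';python3 s.py
```

```text
t: 29.1
tool_pos: [0.4995, 0.4019, 0.1157]
tool_rot: [1.209, 1.209, -1.21]
contact_force: [0.0, -0.0, -3.6]
opening: 0.0517
tilt(+tips lag) -0.02 side -0.03 yaw 0.00 tq [-0.01  0.    0.03] F [ 0.  -0.  -3.6] pos [0.4995 0.4019 0.1157]
t: 29.35
tool_pos: [0.4998, 0.402, 0.1141]
tool_rot: [1.209, 1.209, -1.209]
contact_force: [-0.1, 0.9, -3.5]
opening: 0.0517
tilt(+tips lag) -0.00 side 0.00 yaw -0.00 tq [ 0.01 -0.    0.04] F [-0.1  0.9 -3.5] pos [0.4998 0.402  0.1141]
```

```bash
python3 -m handwheel '[[0.04,[0.001,0,0],[0,0,0]],[0.04,[0.0005,0,0],[0,0,0]],[0.04,[0,0,0],[0,0,0]]]';python3 s.py
python3 -m handwheel '[[0.04,[0.001,0,0],[0,0,0]],[0.04,[0,0,0],[0,0,0]]]';python3 s.py
```

```text
t: 29.6
tool_pos: [0.4999, 0.4024, 0.1139]
tool_rot: [1.21, 1.21, -1.209]
contact_force: [-2.8, -0.5, 3.1]
opening: 0.0517
tilt(+tips lag) 0.05 side 0.02 yaw 0.00 tq [-0.16  0.59  0.04] F [-2.8 -0.5  3.1] pos [0.4999 0.4024 0.1139]
t: 29.77
tool_pos: [0.5, 0.4027, 0.114]
tool_rot: [1.21, 1.21, -1.208]
contact_force: [-3.9, -0.7, 6.9]
opening: 0.0515
tilt(+tips lag) 0.08 side 0.04 yaw 0.01 tq [-0.26  0.93 -0.  ] F [-3.9 -0.7  6.9] pos [0.5    0.4027 0.114 ]
```

Contact with the floor at the expected height. I'll relieve the push, then open gradually.

```bash
python3 -m handwheel '[[0.04,[-0.001,0,0],[0,0,0]],[0.053,[0,0,0],[0,0,0]],[0.058,[0,0,0],[0,0,0]],[0.07,[0,0,0],[0,0,0]],[0.078,[0,0,0],[0,0,0]],[0.078,[0,0,0],[0,0,0]],[0.078,[0,0,0],[0,0,0]]]';python3 s.py
python3 - <<'E'
from h import *
im=ctrl.get_image('wrist'); cv2.imwrite('pics/w20.png',im[:,:,::-1])
E
```

```text
t: 30.35
tool_pos: [0.4998, 0.402, 0.1126]
tool_rot: [1.209, 1.209, -1.209]
contact_force: [-0.5, 0.7, 0.1]
opening: 0.0781
tilt(+tips lag) -0.00 side 0.01 yaw -0.00 tq [0.01 0.02 0.  ] F [-0.5  0.7  0.1] pos [0.4998 0.402  0.1126]
```

View pics/w20.png

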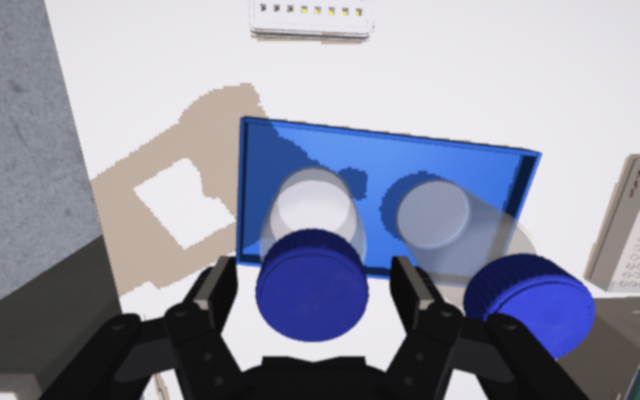

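Fingers are clear on both sides (pads at columns 205–238 and 392–430, cap 257–369). Retreating straight up.

```bash
python3 -m handwheel '[[0.078,[-0.008,0,0],[0,0,0]],[0.078,[-0.015,0,0],[0,0,0]],[0.078,[-0.02,0,0],[0,0,0]],[0.078,[-0.03,0,0],[0,0,0]],[0.078,[-0.035,0,0],[0,0,0]],[0.078,[-0.035,0,0],[0,0,0]],[0.078,[-0.035,0,0],[0,0,0]],[0.078,[-0.03,0,0],[0,0,0]],[0.078,[0,0,0],[0,0,0]],[0.078,[0,0,0],[0,0,0]]]';python3 -m handwheel '[[0.078,[0,0,0.03],[0,0,0]],[0.078,[0,0,0.03],[0,0,0]],[0.078,[0,0,0.03],[0,0,0]],[0.078,[0,0,0.03],[0,0,0]],[0.078,[0,0,0],[0,0,0]],[0.078,[0,0,0],[0,0,0]]]';python3 s.py
python3 - <<'E'
from h import *
c=cam('wrist')
im=ctrl.get_image('wrist'); cv2.imwrite('pics/w21.png',im[:,:,::-1])
s=ctrl.get_image('scene'); cv2.imwrite('pics/c21.png',cv2.resize(s[110:330,150:420,::-1],None,fx=2.9,fy=2.7,interpolation=cv2.INTER_CUBIC))
s=ctrl.get_image('side'); cv2.imwrite('pics/s21.png',cv2.resize(s[120:340,240:440,::-1],None,fx=2.7,fy=2.7,interpolation=cv2.INTER_CUBIC))
S,D=cam('scene'),cam('side')
for n in ['clamp_lock','clamp_hole','clamp_grip','bottle','bottle_empty','carton']:
    a=ctrl.tip_of(n,'scene');b=ctrl.tip_of(n,'side')
    print(n,[(q['centre'],round(q['score'],2)) for q in a],[(q['centre'],round(q['score'],2)) for q in b])
    if a and b: print(tri([(S,a[0]['centre'][::-1]),(D,b[0]['centre'][::-1])]))
E
```

```text
t: 31.23
tool_pos: [0.5008, 0.4027, 0.3262]
tool_rot: [1.216, 1.207, -1.202]
contact_force: [-0.5, -0.3, 0.2]
opening: 0.0783
t: 31.73
tool_pos: [0.4994, 0.2808, 0.3199]
tool_rot: [1.21, 1.209, -1.212]
contact_force: [0.4, -0.4, -0.0]
opening: 0.0779
tilt(+tips lag) -0.01 side -0.07 yaw -0.12 tq [-0.01 -0.04  0.04] F [ 0.4 -0.4 -0. ] pos [0.4994 0.2808 0.3199]
clamp_lock [([153.1, 360.3], 0.6), ([229.4, 372.6], 0.55)] [([267.7, 352.2], 0.62)]
(array([ 0.56446217, -0.3012039 ,  0.15152872]), [array([1.2, 0.8]), array([ 1.9, -1.2])])
clamp_hole [([157.4, 360.2], 0.72)] [([269.6, 355.4], 0.79), ([252.9, 338.6], 0.18)]
(array([ 0.56797512, -0.29791504,  0.13714592]), [array([-0.2, -0.2]), array([-0.4,  0.2])])
clamp_grip [([141.8, 358.5], 0.65), ([154.5, 362.2], 0.24)] [([251.8, 356.3], 0.96)]
(array([ 0.57310852, -0.29662378,  0.19840723]), [array([1.3, 1. ]), array([ 2.1, -1.4])])
bottle [([296.4, 239.9], 0.9)] [([169.9, 305.9], 0.56)]
(array([0.49658558, 0.40385448, 0.00747254]), [array([1.2, 0.9]), array([ 0.9, -0.6])])
bottle_empty [([281.0, 219.5], 0.96)] [([174.0, 336.4], 0.57)]
(array([ 0.60863308,  0.39049158, -0.01013253]), [array([0., 0.]), array([ 0., -0.])])
carton [([228.1, 372.4], 0.67)] [([268.6, 278.1], 0.88), ([225.0, 348.6], 0.36)]
(array([ 0.37952329, -0.12357103, -0.00453016]), [array([0.6, 0.3]), array([ 0.7, -0.3])])
```

View pics/w21.png

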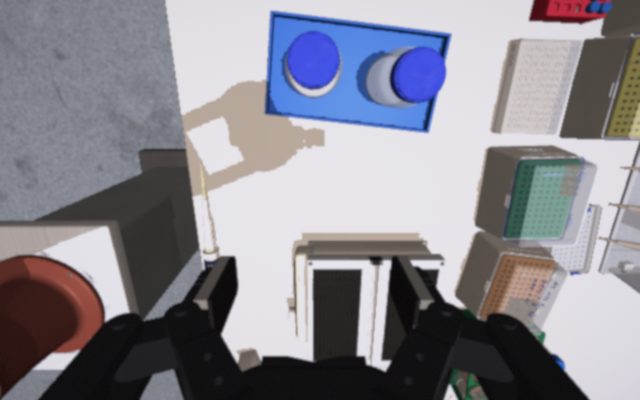

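View pics/c21.png

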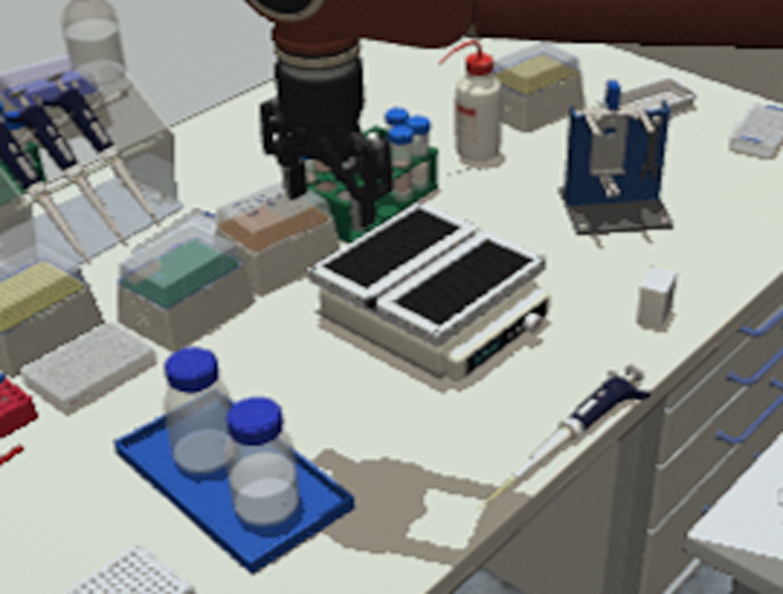

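View pics/s21.png

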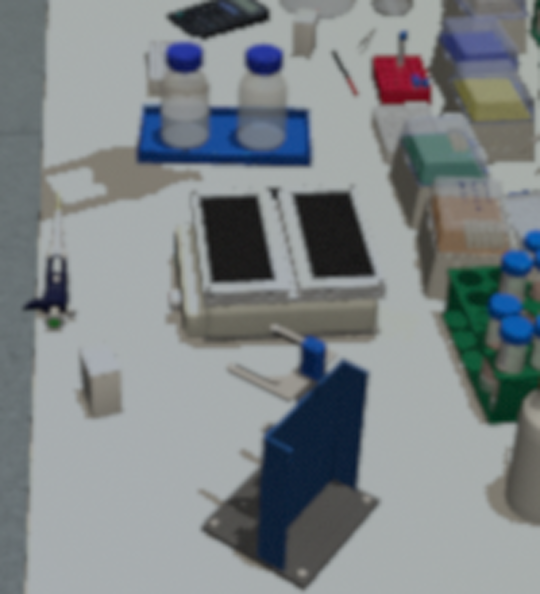

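```bash
python3 -c "
from station import ctrl
print(ctrl.finish_job()); print(ctrl.get_obs()['t'])"
```

```text
the job is handed in; nothing more can be done
None
the job is handed in; nothing more can be done
```

The job is handed in: the clamp hangs on the free stud and the bottle stands in the spill tray. No verdict was reported back. The arm's last clock reading was 31.7 s, taken just before the final camera checks.

- **First pull jammed:** the T-foot wedged in the slot, with about 76 N on the wrist at its peak, and the clamp tipped back and briefly leaned the bottle by roughly 0.05 rad. I let go, gripped the clamp again and raised it about 1 mm. It then slid out of the slot with almost no sideways force.
- **Clamp:** the keyhole went over the stud head and the back face touched the panel. I lowered it 16 mm until the stud took its weight, then released it. In the last pictures the networks placed `clamp_lock` about 6 mm from my estimate of the stud. That is within what the far cameras can resolve but too coarse to confirm the 5 mm limit; the contact with the panel and the stop against the stud are the better evidence. I did not measure the clamp's tilt after letting go.
- **Bottle:** while the clamp slid out, the bottle had shifted about 8 mm towards -x on the platform. I lifted it by the cap and lowered it until it touched the tray floor at about 7 N. It stands upright in the free half, about 56 mm from the tray's middle.
- **Everything else:** the carton reads within 3 mm of its first position, and the empty bottle within 5 mm. The gripper was clear of everything when I handed in.

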